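Lay out the slide-sampling station

ROBOT

A 6-joint arm with a two-finger parallel gripper is mounted at the origin on a cart in front of the work surface, level with it; the furniture and walls round the work are solid. World frame = base frame: x ahead of the robot, y to its left, z up, the work surface at z = 0. Lengths are in m, angles in rad, forces in N, time in s.
With the tool pointing down it reaches from about 0.35 to 0.8 m from the base axis. Payload 7.3 kg.
Tool frame: the origin (TCP) lies on the mounting face of the last link; the fingertips stand 173 mm ahead of it and the grasp point (between the pads) lies 155 mm ahead of it; z points along the fingers, y is the line along which they close (so a half turn about z gives the same grasp; the last joint's range is limited). The gripper opens to 85 mm and grips with 20 to 120 N. Pads are 22 mm wide; open, the fingers measure 114 mm over their backs; the gripper's body (76 mm by 85 mm) begins 54 mm behind the grasp point. The pads swing forward as they close: fully open they stand 13 mm farther back than shut.
Start: joints at [-1.432, 0.342, 1.524, -0, 1.275, -0.146], TCP at [0.148, -0.504, 0.405] pointing down, gripper open.
Joint ranges: [-2.53, 2.53], [-0.77, 2.02], [0.04, 2.7], [-1, 4.14], [0.28, 2.66], [-3.11, 3.11]. Speed limits (rad/s): [2.57, 2.57, 3.14, 3.14, 3.14, 3.14].

INTERFACE

Orientations are given as a 3x3 rotation matrix whose columns are the frame's x, y, z axes.
In Python, from cell import robot, eyes, workorder gives the robot as it stands.
- The arm moves only by the tool jog_arm, never from a script. Its argument "rows" is a list of rows, each a list of 7 numbers: the shift along the tool's x, y, z in mm, then the turn, a rotation vector about the tool's x, y, z in rad, then the closure, from -1 (fully open) to 1 (shut), so that 0 is half open. In form: [[dx, dy, dz, wx, wy, wz, hand], ...]. A call has 1 to 5 rows; each row shifts and turns the commanded pose from where the row before left it, along the tool's axes as they then stand; what a row does not reach is not made up. A row lasts 1/8 s, in which the tool goes at most 62.5 mm and 10.7 degrees, less where a joint would pass 70% of its speed; a pose out of reach is approached as far as the arm can. A call with a gripper value outside its range is refused whole. The fingers move at their own pace and stop on an object; the grip force is fixed at half the most. Time passes only in rows, so rows that do not move let the fingers close. It gives the time, the measured TCP pose, the force, the opening and the grip force at its end, in the units of the state.
- robot.read_state(): the state, without advancing time (a new reading comes with each control period).
- eyes.read_camera(name): name is "scene" or "side" or "wrist"; returns (picture, depth): 400x640x3 uint8, red, green, blue; 400x640 float32, m along the optical axis (not along the pixel's ray), 0 where there is no reading.
- eyes.camera_info(name): a dict with "mtx" (3x3 intrinsics, pixels), "R" (3x3) and "t" (3): a world point X has camera coordinates R X + t; the wrist camera has in their place "mount" (4x4, takes a point from camera to tool coordinates, whose origin is the TCP and whose axes are the flange's). Camera axes: x right, y down, z forward; pixel columns grow to the right and rows downward; lengths in m; the calibration is good to about 2 mm. A picture is of the moment at which its call begins: read the wrist's pose just before it. camera_info takes no time and is no camera call.
- workorder.job_done(): hands the job in; it is judged then, once.
The state is a dict: "time_s": time; "q": joint angles; "qvel": joint speeds; "effort": joint torques, N m; "position": TCP position; "eef_rot": TCP orientation; "force": force on the tool from outside, world axes, zero at the start; "wrist_torque": the same for the moment, N m; "grip_width": finger opening in m; "grasp_force": force on a finger pad.
Only numpy, scipy, OpenCV 4.12 (cv2) and the standard library are available. Lean on these libraries where they do the work, as an engineer would, in place of code of your own. Each camera call takes 0.05 s, during which the arm holds its last target. There are 200 camera calls.

TASK

Lay out the sampling station. Put the large slide case lengthwise on the sloping rack, flat on its deck, midway across it and with its end up against the backstop, and the small slide case on top of it the same way, its end up against the backstop too. On the black mat stand the small vial upright in the middle of the ring nearer the rack, and the empty beaker upright in the middle of the other ring, so that the vial is between the beaker and the rack; leave everything else where it is.

Things in the scene. Friction and masses are not known exactly. Their poses are not given: they have to be found in the camera images.
- case_large: the larger of two closed grey plastic slide cases with a pale label on the lid, near the front edge of the bench, loose, about 0.16 kg, 100 mm long (its x) x 60 mm wide (its y) x 36 mm high (its z). Origin: centre of its underside. It starts flat on the table, lid up. Either end may go first.
- case_small: the smaller grey slide case of the same make, near the front edge of the bench, loose, about 0.09 kg, 74 mm long (its x) x 46 mm wide (its y) x 30 mm high (its z). Origin: centre of its underside. It starts flat on the table, lid up. Either end may go first.
- beaker: small empty clear glass beaker with a spout, near the front edge of the bench, loose, about 0.06 kg, 56 mm high, wall about 40 to 42 mm in diameter, rim 44 mm (51 mm over the spout, which points to its -y). Origin: centre of its underside, z up; the axis of the round wall lies 2 mm from it, to its +y. It starts upright on the table.
- vial: small glass sample vial with a plain white screw cap, near the front edge of the bench, loose, about 0.03 kg, 27 mm in diameter and 55 mm high. Origin: centre of its underside (within 1 mm), z up. It starts upright on the table.
- rack: sloping steel sheet rack, fixed, 130 mm front to back x 90 mm wide, its open front roughly towards the robot, its backstop at the far side; it stands left or right of the heater, the mat on the other side. Origin: centre of its underside, x to the backstop. The backstop is a plate square to the deck, 5 mm thick, 56 mm high above the deck; the flat deck is 114 mm long and 90 mm wide.
- rack_seat (a point): on the rack: the corner where deck and backstop meet, midway across, 22 mm above the table. x: up the slope, from the backstop roughly towards the robot; z: square to the deck, 0.26 rad off vertical, leaning to the backstop; y: across. A seated large case has its origin at (0.050, 0, 0) in this frame, the small one on it at (0.037, 0, 0.036), their x along this x, either way round.
- mat: black rubber mat, fixed, 100 mm (its x) x 180 mm (its y) x 4 mm thick, with two thin white rings, 72 mm across, drawn on it. Origin: centre of its underside. Ring centres at y = +0.045 and y = -0.045 m, x = 0; top at z = 0.004. Its y points roughly to the robot's left: the +y ring is nearer the rack if the rack is on the left (world y > 0), the -y ring if it is on the right.
- measuring_cylinder: bystander: glass measuring cylinder on a blue hexagonal foot, 200 mm high, foot 66 mm across. Origin: centre of its underside. Leave it.
- tube_cap: bystander: loose white screw cap lying on the bench right of the heater, 32 mm across, 16 mm high. Origin: centre of its underside. Leave it.
- tape_roll: bystander: lying roll of tan tape right of the work, 104 mm across, 25 mm high. Origin: centre of its underside. Leave it.
Not all that is in view belongs to the job. Several things look just like the vial: the one meant starts farthest to the robot's left.

How it is judged:
By the outcome, as a careful person would: the job done as asked, in the order asked, and still so for the second after the job is handed in, with the robot touching nothing.
It also fails if it takes over 120 s, if anything falls off the work surface, if the arm or the gripper's body presses on something with over 40 N, if the wrist force passes 120 N, or if a joint passes its speed limit or range.

## Working session

There is one attempt and no reset: what is moved stays moved. The work goes in short steps, Python scripts to look and compute and a tool call to move; the robot and the scene stay as the last step left them, time stands still between calls to the robot, and variables do not carry over. Pictures are saved under pics/ and viewed, at most 14 in all, crops included, and the job is handed in when it is done.

Besides the shell and the picture viewer there is one more tool, called after "Call:" in YAML: its name, and indented under it one key for each argument. jog_arm: Moves the arm, as the interface text tells. Its arguments: {"type":"object","properties":{"rows":{"type":"array"}},"required":["rows"]}

```bash
ls; mkdir -p pics; cat > h.py <<'E'
import numpy as np,cv2
from cell import robot,eyes,workorder
def snap(n,f):
    s=robot.read_state();p,d=eyes.read_camera(n)
    cv2.imwrite(f'pics/{f}.png',p[:,:,::-1]);np.savez(f'pics/{f}.npz',p=p,d=d,pos=s['position'],R=s['eef_rot'])
def w(n,f,u,v,z=None):
    "pixel->world; by depth, or on plane z"
    a=np.load(f'pics/{f}.npz');i=eyes.camera_info(n);K=np.array(i['mtx'])
    if n=='wrist':
        M=np.array(i['mount']);Rc=a['R']@M[:3,:3];c=a['R']@M[:3,3]+a['pos']
    else:
        Rc=np.array(i['R']).T;c=-Rc@np.array(i['t'])
    r=Rc@np.linalg.solve(K,[u,v,1.])
    if z is None: return c+r*a['d'][int(round(v)),int(round(u))]
    return c+r*(z-c[2])/r[2]
E
python3 - <<'E'
from h import *
snap('scene','s0');snap('side','d0');snap('wrist','w0')
print(robot.read_state())
for n in('scene','side'):print(eyes.camera_info(n))
print(eyes.camera_info('wrist'))
E
```

```text
pics
{'time_s': 0.15, 'q': array([-1.43199726e+00,  3.42577295e-01,  1.52477859e+00, -1.04918410e-05,
        1.27537075e+00, -1.46000910e-01]), 'qvel': array([-0.00096204, -0.00248434, -0.00335954,  0.00071624, -0.00023326,
       -0.00122098]), 'effort': array([ 1.54629590e-03, -4.33908856e+01, -2.46145999e+01, -1.51749596e-04,
        5.68573043e-03, -1.28602085e-05]), 'position': array([ 0.14751411, -0.503758  ,  0.40418453]), 'eef_rot': array([[ 9.59717025e-01,  2.80968333e-01, -1.66831610e-04],
       [ 2.80968340e-01, -9.59716382e-01,  1.12168815e-03],
       [ 1.55047820e-04, -1.12337761e-03, -9.99999357e-01]]), 'force': array([-0.0496306 , -0.24618063, -0.6868969 ]), 'wrist_torque': array([ 0.01672501, -0.01079103,  0.03702462]), 'grasp_force': 0.0, 'grip_width': 0.08527137470889702}
{'mtx': array([[411.26038596,   0.        , 321.40293588],
       [  0.        , 411.26038596, 196.47312436],
       [  0.        ,   0.        ,   1.        ]]), 'R': array([[ 0.69017045, -0.72362271,  0.00590926],
       [-0.53452011, -0.51528044, -0.6699062 ],
       [ 0.48780427,  0.45919085
[... 248 characters left out ...]
0.94317505, -0.33223578, -0.00634098],
       [-0.20073588,  0.58486312, -0.7859009 ],
       [ 0.26481301, -0.73996926, -0.61831995]]), 't': array([0.57321891, 0.18470954, 1.11659648])}
{'mtx': array([[294.75270805,   0.        , 316.21579849],
       [  0.        , 294.75270805, 201.11320495],
       [  0.        ,   0.        ,   1.        ]]), 'mount': array([[-7.41223104e-04, -9.55506924e-01, -2.94967742e-01,
         7.59107871e-02],
       [ 9.99999422e-01, -9.37795952e-04,  5.24965371e-04,
         3.36709960e-04],
       [-7.78227601e-04, -2.94967182e-01,  9.55507067e-01,
         3.07502788e-02],
       [ 0.00000000e+00,  0.00000000e+00,  0.00000000e+00,
         1.00000000e+00]])}
```

View pics/s0.png

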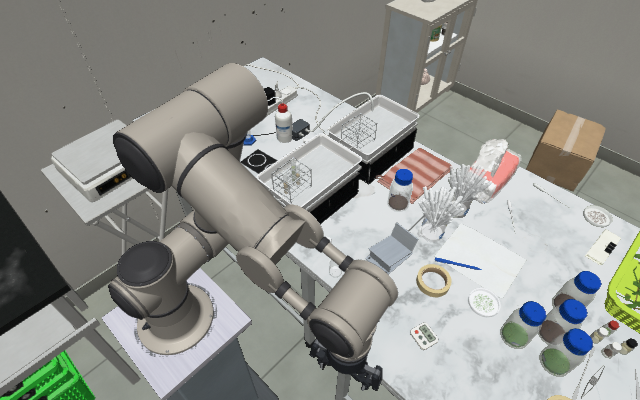

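View pics/d0.png

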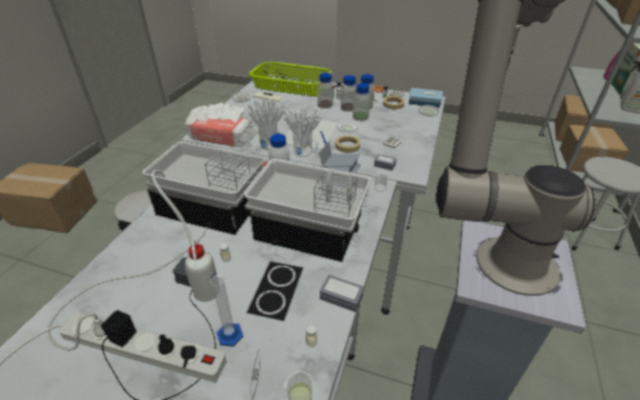

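Side view: mat with rings at (275,290), large case at (342,290), vial at (312,335), rack about (340,155), small case about (385,160), possible beaker at (380,180). I'll enlarge.

```bash
python3 - <<'E'
from h import *
p=cv2.imread('pics/d0.png')
a=cv2.resize(p[100:200,290:450],None,fx=5,fy=5,interpolation=3)[:300*2]
cv2.imwrite('pics/c1.png',a)
b=cv2.resize(p[245:400,200:390],None,fx=3.8,fy=3.8,interpolation=3)
cv2.imwrite('pics/c2.png',b)
for u,v in((342,290),(312,333),(385,160),(380,180),(282,276),(270,302),(340,160),(298,385),(225,252),(290,235)):print(u,v,w('side','d0',u,v).round(3))
E
```

```text
342 290 [0.428 0.273 0.036]
312 333 [0.455 0.424 0.053]
385 160 [ 0.445 -0.372  0.028]
380 180 [ 0.432 -0.205  0.052]
282 276 [0.6   0.257 0.006]
270 302 [0.597 0.345 0.005]
340 160 [ 0.6   -0.301  0.039]
298 385 [0.449 0.532 0.025]
225 252 [0.771 0.253 0.038]
290 235 [0.615 0.156 0.064]
```

View pics/c1.png

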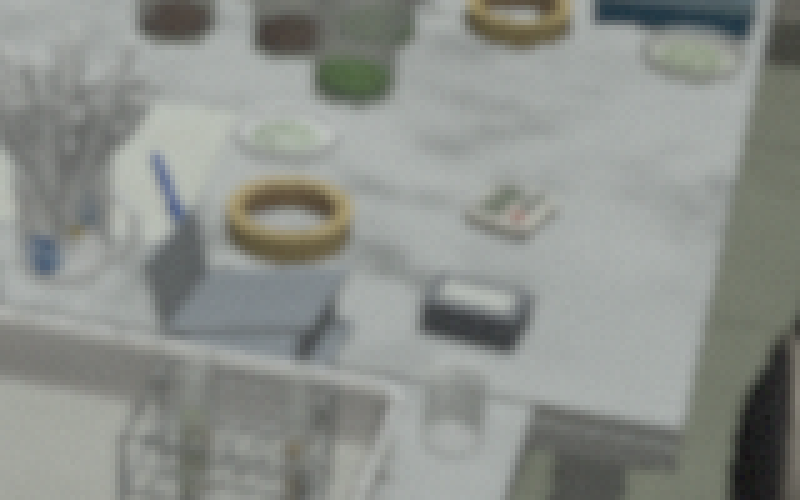

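View pics/c2.png

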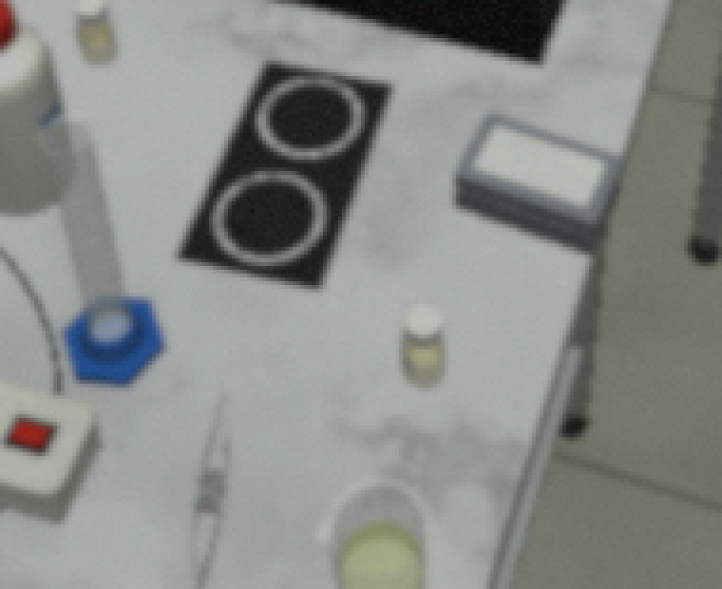

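Crops: rack deck at about (270,300) in c1 with the backstop to its left, i.e. at far x; small case (475,310), beaker (455,410). In c2, mat rings at (310,118) and (268,217), large case (540,180), vial (423,340). Rack is right of the heater, so the -y ring is the vial's. Next, a move helper and obstacle heights.

```bash
cat >> h.py <<'E'
from scipy.spatial.transform import Rotation as Ro
def down(yaw,pitch=0):
    "tool-down, tool x at world yaw; pitch>0 tilts tool top toward +x"
    return Ro.from_euler('z',yaw).as_matrix()@Ro.from_euler('y',pitch).as_matrix()@np.diag([1,-1,-1.])
def plan(p,R,n,p0=None,R0=None,tip=0.155):
    "rows to bring grasp point to p with orientation R"
    s=robot.read_state()
    if R0 is None: R0=s['eef_rot']
    if p0 is None: p0=s['position']+s['eef_rot'][:,2]*tip
    t0=np.array(p0)-R0[:,2]*tip;t1=np.array(p)-R[:,2]*tip
    rv=Ro.from_matrix(R0.T@R).as_rotvec()
    Rk=R0;tk=t0
    for k in range(n):
        tgt=t0+(t1-t0)*(k+1)/n
        d=Rk.T@(tgt-tk)*1000
        r=rv/n
        print([float(x) for x in d.round(1)],[float(x) for x in r.round(3)])
        tk=tgt;Rk=Rk@Ro.from_rotvec(r).as_matrix()
def cloud(n,f):
    a=np.load(f'pics/{f}.npz');i=eyes.camera_info(n);K=np.array(i['mtx']);d=a['d']
    v,u=np.mgrid[:400,:640];r=np.linalg.inv(K)@np.stack([u.ravel(),v.ravel(),np.ones(u.size)])
    X=(r*d.ravel())
    if n=='wrist':
        M=np.array(i['mount']);P=(a['R']@(M[:3,:3]@X+M[:3,3:])).T+a['pos']
    else: P=(np.array(i['R']).T@(X-np.array(i['t'])[:,None])).T
    P[d.ravel()<=0]=np.nan
    return P.reshape(400,640,3)
E
python3 - <<'E'
from h import *
P=cloud('side','d0').reshape(-1,3)
def mx(x0,x1,y0,y1):
    m=(P[:,0]>x0)&(P[:,0]<x1)&(P[:,1]>y0)&(P[:,1]<y1);print(x0,x1,y0,y1,m.sum(),np.nanpercentile(P[m,2],[50,90,99.5]).round(3))
for y in np.arange(-.45,.6,.1):
  for x in (.3,.4,.5,.6,.7,.8): mx(x,x+.1,y,y+.1) if ((P[:,0]>x)&(P[:,0]<x+.1)&(P[:,1]>y)&(P[:,1]<y+.1)).sum()>5 else 0
plan([0.52,-0.3,0.295],down(0),8)
E
```

```text
0.3 0.4 -0.45 -0.35 1272 [-0.297  0.     0.004]
0.4 0.5 -0.45 -0.35 609 [-0.     0.03   0.034]
0.5 0.6 -0.45 -0.35 274 [0.    0.022 0.047]
0.6 0.7 -0.45 -0.35 195 [0.012 0.031 0.073]
0.7 0.7999999999999999 -0.45 -0.35 400 [0.136 0.171 0.185]
0.8 0.9 -0.45 -0.35 324 [0.141 0.17  0.179]
0.3 0.4 -0.35 -0.24999999999999997 1312 [-0.266 -0.     0.003]
0.4 0.5 -0.35 -0.24999999999999997 494 [-0.005  0.001  0.054]
0.5 0.6 -0.35 -0.24999999999999997 406 [0.022 0.049 0.053]
0.6 0.7 -0.35 -0.24999999999999997 407 [0.031 0.065 0.077]
0.7 0.7999999999999999 -0.35 -0.24999999999999997 946 [0.076 0.161 0.179]
0.8 0.9 -0.35 -0.24999999999999997 234 [0.137 0.165 0.175]
0.3 0.4 -0.24999999999999994 -0.14999999999999994 483 [-0.849 -0.002  0.003]
0.4 0.5 -0.24999999999999994 -0.14999999999999994 716 [-0.001  0.044  0.058]
0.7 0.7999999999999999 -0.24999999999999994 -0.14999999999999994 314 [0.118 0.156 0.159]
0.8 0.9 -0.24999999999999994 -0.14999999999999994 205 [0.116 0.157 0.159]
0.3 0.4 -0.1499999999999999 -0.049999999999999906 569 [-0.849 -0.002  0.002]
0.4 0.5 -0.1499999999999999 -0.0499999999999
[... 3026 characters left out ...]
.    0.059 0.101]
0.4 0.5 0.5500000000000005 0.6500000000000005 287 [0.045 0.065 0.068]
0.5 0.6 0.5500000000000005 0.6500000000000005 806 [-0.     0.002  0.01 ]
0.6 0.7 0.5500000000000005 0.6500000000000005 1923 [0.002 0.039 0.055]
0.7 0.7999999999999999 0.5500000000000005 0.6500000000000005 2419 [0.002 0.046 0.083]
0.8 0.9 0.5500000000000005 0.6500000000000005 2609 [0.021 0.098 0.102]
[51.8, -11.4, -5.7] [-0.0, 0.0, 0.036]
[51.4, -13.2, -5.7] [-0.0, 0.0, 0.036]
[50.9, -15.0, -5.7] [-0.0, 0.0, 0.036]
[50.3, -16.8, -5.7] [-0.0, 0.0, 0.036]
[49.7, -18.6, -5.7] [-0.0, 0.0, 0.036]
[49.0, -20.4, -5.7] [-0.0, 0.0, 0.036]
[48.3, -22.1, -5.7] [-0.0, 0.0, 0.036]
[47.4, -23.8, -5.7] [-0.0, 0.0, 0.036]
```

Call:
jog_arm:
  rows:
    - [52, -11, -6, 0, 0, 0.036, -1]
    - [51, -13, -6, 0, 0, 0.036, -1]
    - [51, -15, -6, 0, 0, 0.036, -1]
    - [50, -17, -6, 0, 0, 0.036, -1]
    - [50, -19, -6, 0, 0, 0.036, -1]

```text
time_s: 0.78
position: [0.3817, -0.3757, 0.4347]
eef_rot: [[0.995, 0.103, -0.0], [0.103, -0.995, 0.0], [-0.0, -0.0, -1.0]]
force: [0.3, 0.2, -0.1]
grip_width: 0.0854
grasp_force: 0.0
```

Call:
jog_arm:
  rows:
    - [49, -20, -6, 0, 0, 0.036, -1]
    - [48, -22, -6, 0, 0, 0.036, -1]
    - [47, -24, -6, 0, 0, 0.036, -1]
    - [0, 0, 0, 0, 0, 0, -1]
    - [0, 0, 0, 0, 0, 0, -1]

```text
time_s: 1.4
position: [0.5194, -0.3009, 0.4521]
eef_rot: [[1.0, -0.002, -0.001], [-0.002, -1.0, 0.0], [-0.001, -0.0, -1.0]]
force: [0.5, -0.1, 0.0]
grip_width: 0.0854
grasp_force: 0.0
```

```bash
python3 - <<'E'
from h import *
snap('wrist','w1');s=robot.read_state();print(s['position'],s['q'])
cv2.imwrite('pics/w1b.png',cv2.resize(cv2.imread('pics/w1.png'),(800,500),interpolation=3))
E
```

```text
[ 0.51894198 -0.30135888  0.45225408] [-6.53667119e-01  4.55200449e-01  1.21837563e+00 -4.80914578e-04
  1.46908165e+00  9.20795324e-01]
```

View pics/w1b.png

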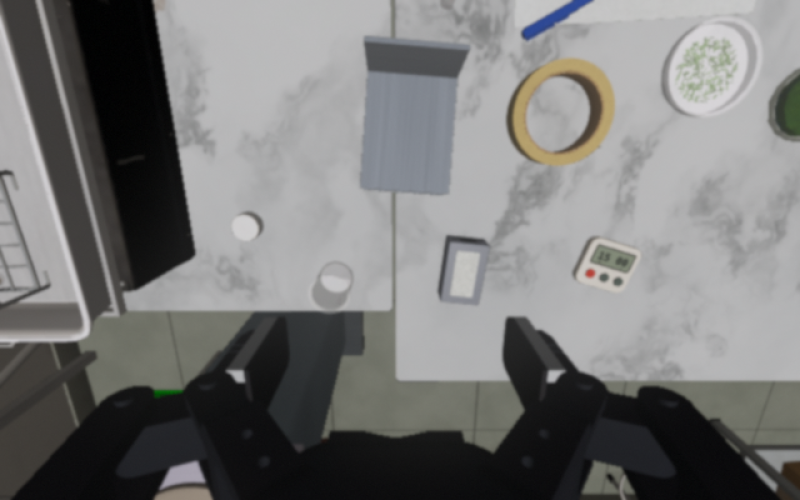

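Wrist view (scaled 1.25): rack deck front corners (361,190),(449,194), seam (366,72)-(463,76), backstop top (365,37)-(468,45). Small case (465,270), beaker (333,285), tube cap (246,227), tape roll (562,112) right of the rack. I'll enlarge these for corner reading.

```bash
python3 - <<'E'
from h import *
p=cv2.imread('pics/w1.png')
a=cv2.resize(p[25:160,280:380],None,fx=4.4,fy=4.4,interpolation=3)
b=cv2.resize(p[180:250,245:400],None,fx=2.3,fy=4.4,interpolation=3)
b=cv2.resize(p[182:248,245:327],None,fx=4.4,fy=4.4,interpolation=3);c=cv2.resize(p[182:248,345:399],None,fx=4.4,fy=4.4,interpolation=3)
C=np.zeros((594,801,3),np.uint8);C[:a.shape[0],:440]=a;C[:b.shape[0],440:440+b.shape[1]]=b;C[300:300+c.shape[0],440:440+c.shape[1]]=c
cv2.imwrite('pics/c3.png',C[:,:800])
E
```

```text
(no output)
```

View pics/c3.png

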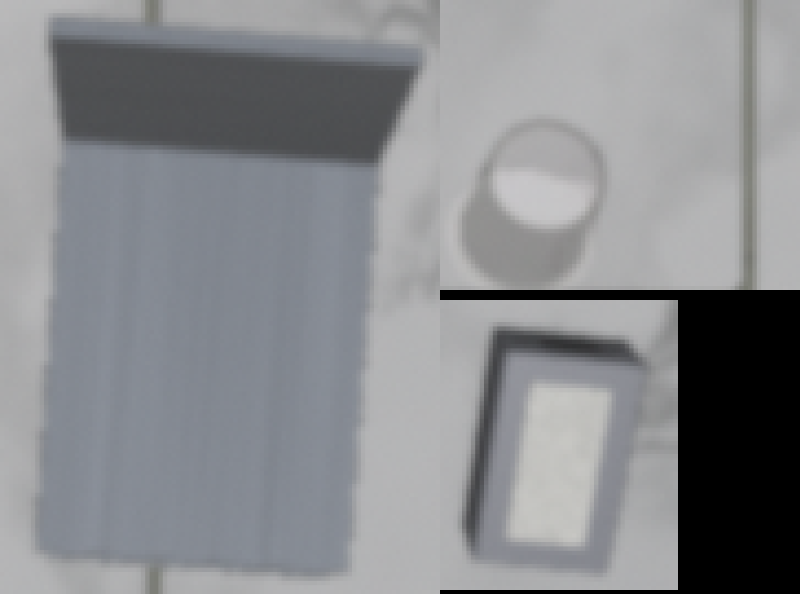

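```bash
cat >> h.py <<'E'
from scipy.optimize import least_squares
def proj(n,f,X):
    a=np.load(f'pics/{f}.npz');i=eyes.camera_info(n);K=np.array(i['mtx']);X=np.array(X)
    if n=='wrist':
        M=np.array(i['mount']);Y=((X-a['pos'])@a['R']-M[:3,3])@M[:3,:3]
    else: Y=X@np.array(i['R']).T+i['t']
    q=Y@K.T;return q[:,:2]/q[:,2:]
def fit(n,f,pts,uv,z,x0):
    "pose x,y,yaw of model pts, origin at height z"
    def mod(q):return np.array(pts)@Ro.from_euler('z',q[2]).as_matrix().T+[q[0],q[1],z]
    r=least_squares(lambda q:(proj(n,f,mod(q))-uv).ravel(),x0)
    print('pose',r.x.round(4),'resid px',r.fun.reshape(-1,2).round(1).tolist());return r.x
E
python3 - <<'E'
from h import *
c,s=np.cos(.26),np.sin(.26)
# seat frame in a level frame with x to backstop: seatx=(-c,0,s), z=(s,0,c)
S=lambda x,y,z:[-c*x+s*z,y,s*x+c*z]
pts=[S(0,.045,.056),S(0,-.045,.056),S(0,.045,0),S(0,-.045,0),S(.114,.045,0),S(.114,-.045,0)]
uv=np.array([(52,40),(416,68),(64,139),(380,163),(37,553),(348,575)])/4.4+[280,25]
fit('wrist','w1',pts,uv-0.4,.022,[.65,-.3,0])
uv=(np.array([(503,350),(645,363),(607,572),(475,558)])-[440,300])/4.4+[345,182]
fit('wrist','w1',[[.037,.023,.03],[.037,-.023,.03],[-.037,-.023,.03],[-.037,.023,.03]],uv-.4,0,[.43,-.37,0])
print('beaker base',w('wrist','w1',269.5,221.3,0), w('wrist','w1',245+(523-440)/4.4,182+225/4.4,.056))
P=cloud('side','d0').reshape(-1,3)
m=(abs(P[:,0]-.43)<.05)&(abs(P[:,1]+.21)<.05)&(P[:,2]>.02)
print(m.sum(),np.nanmin(P[m],0),np.nanmax(P[m],0),np.nanmedian(P[m],0))
uv=np.array([(492,113),(618,157),(602,214),(458,180)])/3.8+[200,245]
fit('side','d0',[[.05,.03,.036],[-.05,.03,.036],[-.05,-.03,.036],[.05,-.03,.036]][0:0] or [[.05,-.03,.036],[-.05,-.03,.036],[-.05,.03,.036],[.05,.03,.036]],uv,0,[.43,.27,0])
uv=np.array([(268,62),(392,86),(320,288),(178,258)])/3.8+[200,245]
fit('side','d0',[[.05,-.09,.004],[-.05,-.09,.004],[-.05,.09,.004],[.05,.09,.004]],uv,0,[.6,.3,0])
E
```

```text
pose [ 0.6541 -0.3183 -0.0724] resid px [[-1.3, -0.6], [1.8, -0.3], [-0.8, 0.9], [0.0, 1.0], [-0.5, -0.3], [0.6, -0.3]]
pose [ 0.4476 -0.3788 -0.098 ] resid px [[-0.2, -0.7], [0.5, -0.6], [0.5, 0.5], [-0.8, 1.0]]
beaker base [ 0.43272439 -0.22945638  0.        ] [ 0.43737553 -0.23058293  0.056     ]
178 [ 0.41260485 -0.25377097  0.02053824] [ 0.45518357 -0.19905024  0.06020428] [ 0.43387755 -0.21794177  0.04209422]
pose [ 0.4284  0.2676 -0.0244] resid px [[-1.8, -0.3], [2.2, -1.3], [0.1, 1.9], [-0.6, -0.7]]
pose [0.5973 0.3003 0.0875] resid px [[-0.7, -0.5], [0.9, -0.4], [0.5, 0.6], [-0.7, -0.0]]
```

Fits are consistent (residuals about 1 px): rack seat (0.654,-0.318) yaw -0.072, small case (0.448,-0.379) yaw -0.098, beaker about (0.434,-0.23), large case (0.428,0.268), mat (0.597,0.300). Moving over the left side to look.

Call:
jog_arm:
  rows:
    - [-2, -52, 0, 0, 0, 0, -1]
    - [-2, -52, 0, 0, 0, 0, -1]
    - [-2, -52, 0, 0, 0, 0, -1]
    - [-2, -52, 0, 0, 0, 0, -1]
    - [-2, -52, 0, 0, 0, 0, -1]

```text
time_s: 2.08
position: [0.5094, -0.0406, 0.4528]
eef_rot: [[1.0, -0.006, 0.0], [-0.006, -1.0, -0.0], [0.0, 0.0, -1.0]]
force: [0.8, -0.1, 0.3]
grip_width: 0.0853
grasp_force: 0.0
```

Call:
jog_arm:
  rows:
    - [-2, -52, 0, 0, 0, 0, -1]
    - [-2, -52, 0, 0, 0, 0, -1]
    - [-2, -52, 0, 0, 0, 0, -1]
    - [-2, -52, 0, 0, 0, 0, -1]
    - [-2, -52, 0, 0, 0, 0, -1]

```text
time_s: 2.7
position: [0.5009, 0.2193, 0.4529]
eef_rot: [[1.0, -0.005, 0.0], [-0.005, -1.0, -0.0], [0.0, 0.0, -1.0]]
force: [0.3, -0.8, 0.4]
grip_width: 0.0857
grasp_force: 0.0
```

Call:
jog_arm:
  rows:
    - [0, -52, 0, 0, 0, 0, -1]
    - [0, -48, 0, 0, 0, 0, -1]
    - [0, 0, 0, 0, 0, 0, -1]
    - [0, 0, 0, 0, 0, 0, -1]

```text
time_s: 3.2
position: [0.5017, 0.3179, 0.4525]
eef_rot: [[1.0, -0.004, -0.0], [-0.004, -1.0, -0.001], [-0.0, 0.001, -1.0]]
force: [0.3, 0.1, 0.7]
grip_width: 0.0853
grasp_force: 0.0
```

```bash
python3 - <<'E'
from h import *
snap('wrist','w2');s=robot.read_state();print(s['position'],s['q'])
cv2.imwrite('pics/w2b.png',cv2.resize(cv2.imread('pics/w2.png')[0:300,90:490],None,fx=2,fy=2,interpolation=3))
E
```

```text
[0.50184072 0.31754738 0.45270569] [ 4.35297554e-01  4.42415126e-01  1.23748599e+00 -5.88287310e-04
  1.46205397e+00  2.01114605e+00]
```

View pics/w2b.png

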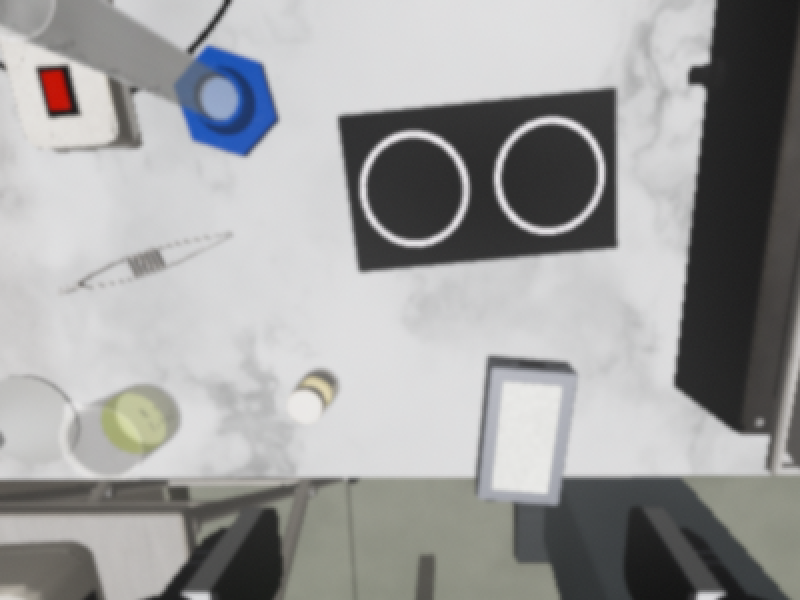

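w2 (scale 2, offset 90): rings centred (415,188) and (550,176); large-case lid corners (490,370),(576,376),(561,504),(478,498); vial cap top (306,405); yellow beaker (130,425) is not ours; measuring cylinder foot (225,100).

```bash
python3 - <<'E'
from h import *
o=np.array([90,0])
uv=np.array([(490,370),(576,376),(561,504),(478,498)])/2+o-.25
q=fit('wrist','w2',[[.05,.03,.036],[.05,-.03,.036],[-.05,-.03,.036],[-.05,.03,.036]],uv,0,[.43,.27,0])
uv=np.array([(340,116),(616,89),(617,246),(360,271)])/2+o-.25
fit('wrist','w2',[[.05,.09,.004],[.05,-.09,.004],[-.05,-.09,.004],[-.05,.09,.004]],uv,0,[.6,.3,0])
for u,v,z in((415,188,.004),(550,176,.004),(306,405,.055)):print(w('wrist','w2',90+u/2,v/2,z).round(4))
print(w('wrist','w2',297,190,0),w('wrist','w2',220+45,49,0))
plan([q[0],q[1],.12],down(q[2]),4);
plan([q[0],q[1],.025],down(q[2]),2,[q[0],q[1],.12],down(q[2]))
E
```

```text
pose [ 0.4313  0.2664 -0.0692] resid px [[-0.4, -1.3], [0.9, -1.5], [-0.3, 1.3], [-0.1, 1.9]]
pose [0.601  0.2968 0.0851] resid px [[-1.2, -0.6], [0.9, -1.0], [1.0, 1.3], [-0.6, 0.8]]
[0.5983 0.3416 0.004 ]
[0.6053 0.2519 0.004 ]
[0.463  0.4128 0.055 ]
[0.46479662 0.3457194  0.        ] [0.65335395 0.38246472 0.        ]
[-17.6, 12.8, 44.4] [0.0, 0.0, 0.016]
[-17.4, 13.1, 44.4] [0.0, 0.0, 0.016]
[-17.2, 13.4, 44.4] [0.0, 0.0, 0.016]
[-16.9, 13.7, 44.4] [0.0, 0.0, 0.016]
[0.0, 0.0, 47.5] [0.0, 0.0, 0.0]
[0.0, 0.0, 47.5] [0.0, 0.0, 0.0]
```

Call:
jog_arm:
  rows:
    - [-18, 13, 44, 0, 0, 0.016, -1]
    - [-17, 13, 44, 0, 0, 0.016, -1]
    - [-17, 13, 44, 0, 0, 0.016, -1]
    - [-17, 14, 45, 0, 0, 0.016, -1]
    - [0, 0, 0, 0, 0, 0, -1]

```text
time_s: 3.88
position: [0.4297, 0.2658, 0.2737]
eef_rot: [[0.998, -0.069, -0.007], [-0.069, -0.998, -0.003], [-0.007, 0.004, -1.0]]
force: [1.0, -0.4, 0.3]
grip_width: 0.0852
grasp_force: 0.0
```

Call:
jog_arm:
  rows:
    - [0, 0, 40, 0, 0, 0, -1]
    - [0, 0, 40, 0, 0, 0, -1]
    - [0, 0, 18, 0, 0, 0, -1]
    - [0, 0, 0, 0, 0, 0, -1]
    - [0, 0, 0, 0, 0, 0, -1]

```text
time_s: 4.5
position: [0.4325, 0.2682, 0.1795]
eef_rot: [[0.998, -0.068, 0.003], [-0.068, -0.998, 0.001], [0.003, -0.002, -1.0]]
force: [-0.4, 0.1, 0.1]
grip_width: 0.0852
grasp_force: 0.0
```

```bash
python3 - <<'E'
from h import *
s=robot.read_state();print(s['position']+.155*s['eef_rot'][:,2],s['eef_rot'].round(3).tolist(),s['force'])
E
```

```text
[0.43305069 0.26845111 0.02453403] [[0.998, -0.068, 0.003], [-0.068, -0.998, 0.001], [0.003, -0.002, -1.0]] [-0.41734743  0.07358135  0.05968292]
```

Call:
jog_arm:
  rows:
    - [0, 0, 0, 0, 0, 0, 1]
    - [0, 0, 0, 0, 0, 0, 1]
    - [0, 0, 0, 0, 0, 0, 1]
    - [0, 0, 0, 0, 0, 0, 1]
    - [0, 0, 0, 0, 0, 0, 1]

```text
time_s: 5.12
position: [0.4316, 0.2681, 0.1791]
eef_rot: [[0.998, -0.067, 0.002], [-0.067, -0.998, 0.001], [0.002, -0.001, -1.0]]
force: [-0.8, -0.9, 6.9]
grip_width: 0.0595
grasp_force: 64.9
```

Call:
jog_arm:
  rows:
    - [0, 0, -10, 0, 0, 0, 1]
    - [0, 0, -40, 0, 0, 0, 1]
    - [0, 0, -50, 0, 0, 0, 1]
    - [0, 0, -50, 0, 0, 0, 1]
    - [0, 0, -50, 0, 0, 0, 1]

```text
time_s: 5.75
position: [0.4305, 0.2678, 0.38]
eef_rot: [[0.998, -0.067, 0.0], [-0.067, -0.998, 0.0], [0.0, -0.0, -1.0]]
force: [-0.2, 0.0, -1.8]
grip_width: 0.059
grasp_force: 64.9
```

Call:
jog_arm:
  rows:
    - [0, 0, -50, 0, 0, 0, 1]
    - [0, 0, -20, 0, 0, 0, 1]
    - [0, 0, 0, 0, 0, 0, 1]

```text
time_s: 6.12
position: [0.4308, 0.268, 0.4496]
eef_rot: [[0.998, -0.067, 0.004], [-0.067, -0.998, 0.001], [0.004, -0.002, -1.0]]
force: [-0.5, 0.3, -1.8]
grip_width: 0.0588
grasp_force: 64.9
```

```bash
cat >> h.py <<'E'
YR=-.0724; SEAT=np.array([.6541,-.3183,.022])
def seatR(): 
    c,s=np.cos(.26),np.sin(.26);Z=Ro.from_euler('z',YR).as_matrix()
    return Z@np.array([[-c,0,s],[0,-1,0],[s,0,c]])
def seatpt(x,y,z):return SEAT+seatR()@[x,y,z]
def toolR():  # tool z = -seat z, tool x = -seat x
    A=seatR();return np.column_stack([-A[:,0],A[:,1],-A[:,2]])
E
python3 - <<'E'
from h import *
snap('side','d1');snap('wrist','w3')
s=robot.read_state();g=s['position']+.155*s['eef_rot'][:,2];print(g,np.linalg.det(toolR()),toolR().round(3).tolist())
# where the case is in tool frame from side cloud
P=cloud('side','d1').reshape(-1,3);P=P[~np.isnan(P[:,0])]
L=(P-g)@s['eef_rot']
m=(abs(L[:,0])<.07)&(abs(L[:,1])<.06)&(abs(L[:,2])<.04)
L=L[m];print(len(L));
for lo,hi in((-.03,-.01),(-.012,0),(0,.01),(.01,.03)):
    k=(L[:,2]>lo)&(L[:,2]<hi);print(lo,k.sum(),np.percentile(L[k],[1,99],axis=0).round(4).tolist() if k.sum()>5 else '')
p=cv2.imread('pics/d1.png');cc=proj('side','d1',[g])[0].astype(int);print(cc)
C=p[cc[1]-50:cc[1]+50,cc[0]-65:cc[0]+65];q=cv2.imread('pics/w3.png')[200:400,150:480]
cv2.imwrite('pics/c4.png',np.vstack([cv2.resize(C,(520,400),interpolation=3)[:360],cv2.resize(q,(520,240))]))
E
```

```text
[0.43045717 0.26775268 0.29188499] 0.9999999999999997 [[0.964, -0.072, -0.256], [-0.07, -0.997, 0.019], [-0.257, 0.0, -0.966]]
1191
-0.03 640 [[-0.0488, -0.0444, -0.0271], [0.0495, 0.0306, -0.0103]]
-0.012 213 [[-0.0494, -0.0455, -0.0119], [0.0493, 0.022, -0.0002]]
0 179 [[-0.0494, -0.043, 0.0002], [0.0488, 0.0195, 0.0099]]
0.01 168 [[-0.0493, -0.0365, 0.0101], [0.0493, 0.0194, 0.0212]]
[346 210]
```

View pics/c4.png

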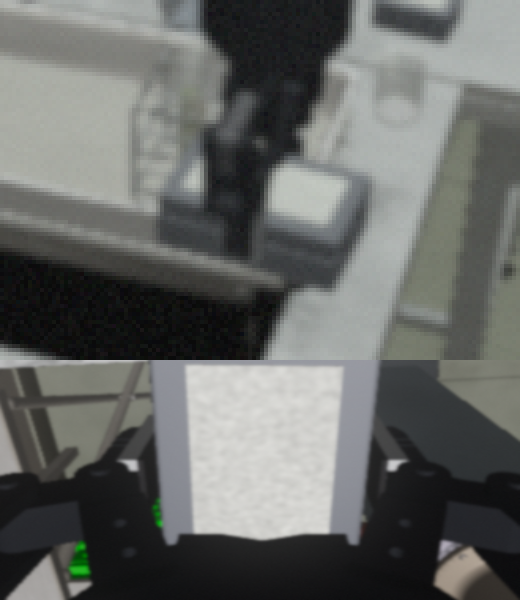

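The large case is held centred and square (±49 mm ends in tool x). Checking clearance behind the rack for the camera and body.

```bash
python3 - <<'E'
from h import *
for n,f in(('side','d0'),('scene','s0')):
    P=cloud(n,f).reshape(-1,3)
    print(n)
    for x in np.arange(.66,.9,.03):
        r=[]
        for y in np.arange(-.46,-.15,.03):
            m=(P[:,0]>x)&(P[:,0]<x+.03)&(P[:,1]>y)&(P[:,1]<y+.03)
            r.append('%4d'%(1000*np.percentile(P[m,2],97)) if m.sum()>4 else '   .')
        print('%.2f'%x,*r)
s=robot.read_state();R0=s['eef_rot'];g=s['position']+.155*R0[:,2]
a=np.array([.46,-.26,.30]);plan(a,R0,10)
b=seatpt(.065,0,.10);print(a,b,'TCP',b-.155*toolR()[:,2],'cam',b-.155*toolR()[:,2]+toolR()@[.1,0,.03]);plan(b,toolR(),6,a,R0)
E
```

```text
side
0.66   25    1    .   75   75   75   74    .    .    .    .
0.69   13    5  161  171  170    3    .    .    .    .    .
0.72    5  180  166  170  161  161    .    .    .    .    .
0.75    5  183  185  171  157  174    .    .  156  152    .
0.78    .  183  177  178  173  169    .    .  159  157    .
0.81    .    .  169  175  168    .    .    .  158  156    .
0.84    7  169  141  177    .    .    .   24   26    .    .
0.87    4  180  170  170  174  147    0   24   24    .    .
scene
0.66   23    5    2   75   77   77   74    4    2    3    3
0.69   13  154  162  170  172    .    2    4    2    3    3
0.72    7  178  160  169  162  156    3    4    2    4    2
0.75    5  180  181  174  168  178    3  116  155  151    3
0.78    8  174  173  182  180  166    3  156  160  158    4
0.81    5    4  169  176  168    3    3  120  158  156    7
0.84    5  170  173  174    .    .    1   25   25    .    .
0.87    9  182  168  171  177    .    .   27   28    .    .
[6.5, 52.5, -0.8] [0.0, 0.0, 0.0]
[6.5, 52.5, -0.8] [0.0, 0.0, 0.0]
[6.5, 52.5, -0.8] [0.0, 0.0, 0.0]
[6.5, 52.5, -0.8] [0.0, 0.0, 0.0]
[6.5, 52.5, -0.8] [0.0, 0.0, 0.0]
[6.5, 52.5, -0.8] [0.0, 0.0, 0.0]
[6.5, 52.5, -0.8] [0.0, 0.0, 0.0]
[6.5, 52.5, -0.8] [0.0, 0.0, 0.0]
[6.5, 52.5, -0.8] [0.0, 0.0, 0.0]
[6.5, 52.5, -0.8] [0.0, 0.0, 0.0]
[ 0.46 -0.26  0.3 ] [ 0.61708992 -0.31561578  0.13534923] TCP [ 0.65683301 -0.31849822  0.28513968] cam [ 0.74552663 -0.32493088  0.23043993]
[33.4, 7.5, 28.3] [0.0, -0.043, 0.001]
[34.6, 7.5, 26.8] [0.0, -0.043, 0.001]
[35.7, 7.5, 25.3] [0.0, -0.043, 0.001]
[36.8, 7.5, 23.7] [0.0, -0.043, 0.001]
[37.8, 7.4, 22.1] [0.0, -0.043, 0.001]
[38.7, 7.4, 20.5] [0.0, -0.043, 0.001]
```

```bash
python3 - <<'E'
from h import *
P=np.vstack([cloud('side','d0').reshape(-1,3),cloud('scene','s0').reshape(-1,3)])
m=(P[:,0]>.665)&(P[:,0]<.85)&(P[:,1]>-.45)&(P[:,1]<-.2)&(P[:,2]>.09)&(P[:,2]<.3);P=P[m]
i=np.argsort(P[:,0])[:6];print(P[i].round(3))
for nm,(x,z) in dict(large=(.05,.0245),small=(.037,.058)).items():
  for dt in (0,.13,.26):
    g=seatpt(x,0,z);R=toolR()@Ro.from_euler('y',dt).as_matrix()
    L=(P-g)@R  # tool-ish, z forward
    k=(abs(L[:,1])<.055)&(L[:,2]<-.04)&(L[:,2]>-.25)
    j=np.argsort(L[k,0])[:3];print(nm,dt,R[:,2].round(2),L[k][j].round(3).tolist())
E
```

```text
[[ 0.699 -0.347  0.17 ]
 [ 0.7   -0.339  0.171]
 [ 0.7   -0.335  0.168]
 [ 0.701 -0.343  0.165]
 [ 0.701 -0.344  0.16 ]
 [ 0.701 -0.335  0.165]]
large 0 [-0.26  0.02 -0.97] [[0.057, 0.025, -0.13], [0.057, 0.017, -0.132], [0.058, 0.014, -0.129]]
large 0.13 [-0.13  0.01 -0.99] [[0.073, 0.025, -0.122], [0.074, 0.017, -0.123], [0.074, 0.014, -0.12]]
large 0.26 [-0.  0. -1.] [[0.089, 0.025, -0.111], [0.089, 0.017, -0.113], [0.089, 0.014, -0.11]]
small 0 [-0.26  0.02 -0.97] [[0.044, 0.025, -0.097], [0.044, 0.017, -0.098], [0.045, 0.014, -0.095]]
small 0.13 [-0.13  0.01 -0.99] [[0.056, 0.025, -0.09], [0.056, 0.017, -0.092], [0.057, 0.014, -0.089]]
small 0.26 [-0.  0. -1.] [[0.067, 0.025, -0.082], [0.068, 0.017, -0.084], [0.068, 0.014, -0.081]]
```

Needs the tool flipped half a turn (camera toward robot) to clear the brushes behind the rack; then there is ~14 mm clearance.

```bash
cat >> h.py <<'E'
def toolF():
    A=seatR();return np.column_stack([A[:,0],-A[:,1],-A[:,2]])
def planrv(p,rv,n,tip=.155):
    s=robot.read_state();Rk=s['eef_rot'];tk=s['position'].copy();t0=tk.copy()
    t1=np.array(p)-Rk@Ro.from_rotvec(rv).as_matrix()[:,2]*tip
    for k in range(n):
        tgt=t0+(t1-t0)*(k+1)/n;d=Rk.T@(tgt-tk)*1000
        print([float(x) for x in d.round(0)],(np.array(rv)/n).round(3).tolist());tk=tgt;Rk=Rk@Ro.from_rotvec(np.array(rv)/n).as_matrix()
E
python3 - <<'E'
from h import *
planrv([.46,-.26,.30],[0,0,-3.14],18)
E
```

```text
[4.0, 29.0, -0.0] [0.0, 0.0, -0.174]
[-2.0, 29.0, -0.0] [0.0, 0.0, -0.174]
[-7.0, 29.0, -0.0] [0.0, 0.0, -0.174]
[-11.0, 27.0, -0.0] [0.0, 0.0, -0.174]
[-16.0, 25.0, -0.0] [0.0, 0.0, -0.174]
[-20.0, 22.0, -0.0] [0.0, 0.0, -0.174]
[-23.0, 18.0, -0.0] [0.0, 0.0, -0.174]
[-26.0, 13.0, -0.0] [0.0, 0.0, -0.174]
[-28.0, 9.0, -0.0] [0.0, 0.0, -0.174]
[-29.0, 4.0, -0.0] [0.0, 0.0, -0.174]
[-29.0, -1.0, -0.0] [0.0, 0.0, -0.174]
[-29.0, -7.0, -0.0] [0.0, 0.0, -0.174]
[-27.0, -11.0, -0.0] [0.0, 0.0, -0.174]
[-25.0, -16.0, -0.0] [0.0, 0.0, -0.174]
[-22.0, -20.0, -0.0] [0.0, 0.0, -0.174]
[-18.0, -23.0, -0.0] [0.0, 0.0, -0.174]
[-13.0, -26.0, -0.0] [0.0, 0.0, -0.174]
[-9.0, -28.0, -0.0] [0.0, 0.0, -0.174]
```

Call:
jog_arm:
  rows:
    - [4, 29, 0, 0, 0, -0.174, 1]
    - [-2, 29, 0, 0, 0, -0.174, 1]
    - [-7, 29, 0, 0, 0, -0.174, 1]
    - [-11, 27, 0, 0, 0, -0.174, 1]
    - [-16, 25, 0, 0, 0, -0.174, 1]

```text
time_s: 6.85
position: [0.439, 0.1203, 0.446]
eef_rot: [[0.69, 0.723, -0.003], [0.723, -0.69, -0.0], [-0.003, -0.002, -1.0]]
force: [-0.7, 0.1, -1.4]
grip_width: 0.0591
grasp_force: 65.0
```

Call:
jog_arm:
  rows:
    - [-20, 22, 0, 0, 0, -0.174, 1]
    - [-23, 18, 0, 0, 0, -0.174, 1]
    - [-26, 13, 0, 0, 0, -0.174, 1]
    - [-28, 9, 0, 0, 0, -0.174, 1]
    - [-29, 4, 0, 0, 0, -0.174, 1]

```text
time_s: 7.48
position: [0.4481, -0.0261, 0.4461]
eef_rot: [[-0.108, 0.994, -0.003], [0.994, 0.108, 0.001], [0.001, -0.003, -1.0]]
force: [0.6, -0.1, -0.5]
grip_width: 0.059
grasp_force: 65.0
```

Call:
jog_arm:
  rows:
    - [-29, -1, 0, 0, 0, -0.174, 1]
    - [-29, -7, 0, 0, 0, -0.174, 1]
    - [-27, -11, 0, 0, 0, -0.174, 1]
    - [-25, -16, 0, 0, 0, -0.174, 1]
    - [-22, -20, 0, 0, 0, -0.174, 1]

```text
time_s: 8.1
position: [0.4565, -0.1732, 0.446]
eef_rot: [[-0.829, 0.559, -0.003], [0.559, 0.829, 0.002], [0.003, -0.0, -1.0]]
force: [-0.8, -0.5, -1.3]
grip_width: 0.059
grasp_force: 65.0
```

Call:
jog_arm:
  rows:
    - [-18, -23, 0, 0, 0, -0.174, 1]
    - [-13, -26, 0, 0, 0, -0.174, 1]
    - [-9, -28, 0, 0, 0, -0.174, 1]
    - [0, 0, 0, 0, 0, 0, 1]

```text
time_s: 8.6
position: [0.4613, -0.2615, 0.4455]
eef_rot: [[-0.997, 0.078, -0.003], [0.078, 0.997, 0.002], [0.003, 0.002, -1.0]]
force: [0.2, 0.7, -1.9]
grip_width: 0.059
grasp_force: 64.9
```

```bash
python3 - <<'E'
from h import *
plan(seatpt(.065,0,.10),toolF(),6)
E
```

```text
[-33.3, -7.0, 26.6] [0.0, 0.043, -0.001]
[-34.4, -7.0, 25.2] [0.0, 0.043, -0.001]
[-35.5, -7.0, 23.7] [0.0, 0.043, -0.001]
[-36.4, -7.0, 22.1] [0.0, 0.043, -0.001]
[-37.3, -7.1, 20.6] [0.0, 0.043, -0.001]
[-38.2, -7.1, 18.9] [0.0, 0.043, -0.001]
```

Call:
jog_arm:
  rows:
    - [-33, -7, 27, 0, 0.043, -0.001, 1]
    - [-34, -7, 25, 0, 0.043, -0.001, 1]
    - [-36, -7, 24, 0, 0.043, -0.001, 1]
    - [-36, -7, 22, 0, 0.043, -0.001, 1]
    - [-37, -7, 21, 0, 0.043, -0.001, 1]

```text
time_s: 9.22
position: [0.6248, -0.3063, 0.3115]
eef_rot: [[-0.974, 0.073, -0.216], [0.071, 0.997, 0.017], [0.217, 0.001, -0.976]]
force: [0.7, -0.1, 0.0]
grip_width: 0.0585
grasp_force: 64.9
```

Call:
jog_arm:
  rows:
    - [-38, -7, 19, 0, 0.043, -0.001, 1]
    - [0, 0, 30, 0, 0, 0, 1]
    - [0, 0, 30, 0, 0, 0, 1]
    - [0, 0, 0, 0, 0, 0, 1]
    - [0, 0, 0, 0, 0, 0, 1]

```text
time_s: 9.85
position: [0.6415, -0.3151, 0.23]
eef_rot: [[-0.965, 0.071, -0.254], [0.069, 0.997, 0.018], [0.254, 0.0, -0.967]]
force: [0.5, -1.0, -0.4]
grip_width: 0.0586
grasp_force: 65.0
```

```bash
cat >> h.py <<'E'
def seatrel():
    s=robot.read_state();g=s['position']+.155*s['eef_rot'][:,2];A=seatR()
    print('seat-rel mm',((g-SEAT)@A*1000).round(1),'rot err',Ro.from_matrix(s['eef_rot'].T@toolF()).as_rotvec().round(3),'F seat',(s['force']@A).round(1),'q',s['q'].round(2))
E
python3 - <<'E'
from h import *
seatrel();snap('side','d2');snap('wrist','w4');snap('scene','s2')
cc=proj('scene','s2',[SEAT])[0].astype(int);cd=proj('side','d2',[SEAT])[0].astype(int)
f=lambda n,c:cv2.resize(cv2.imread(f'pics/{n}.png')[c[1]-45:c[1]+30,c[0]-50:c[0]+50],(400,300),interpolation=3)
cv2.imwrite('pics/c5.png',np.hstack([f('d2',cd),f('s2',cc)]))
E
```

```text
seat-rel mm [65.4 -2.3 42.8] rot err [-0.     0.003  0.001] F seat [-0.6  0.9 -0.2] q [-0.54  0.91  0.99 -0.12  1.47 -2.02]
```

View pics/c5.png

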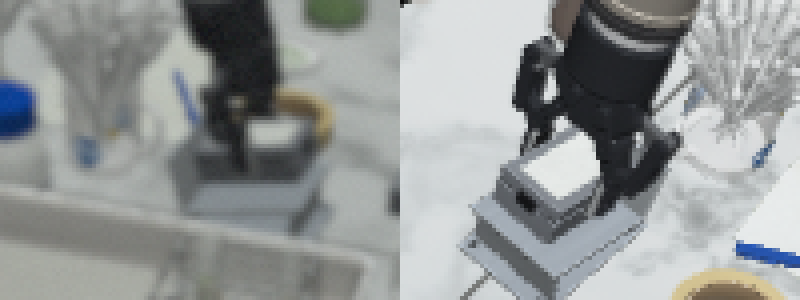

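Case hovers parallel above the deck, backstop clear. Lowering.

Call:
jog_arm:
  rows:
    - [0, -2, 8, 0, 0, 0, 1]
    - [0, 0, 7, 0, 0, 0, 1]
    - [-5, 0, 0, 0, 0, 0, 1]
    - [-4, 0, 0, 0, 0, 0, 1]
    - [0, 0, 0, 0, 0, 0, 1]

```text
time_s: 10.62
position: [0.6462, -0.3176, 0.2122]
eef_rot: [[-0.965, 0.071, -0.254], [0.068, 0.998, 0.019], [0.255, 0.001, -0.967]]
force: [-0.2, -0.2, -0.3]
grip_width: 0.0588
grasp_force: 65.0
```

```bash
python3 -c "
from h import *
seatrel()"
```

```text
seat-rel mm [56.2 -0.1 26.8] rot err [0.    0.002 0.002] F seat [ 0.1  0.2 -0.4] q [-0.54  0.94  0.98 -0.12  1.45 -2.01]
```

Call:
jog_arm:
  rows:
    - [-2, 0, 0, 0, 0, 0, 1]
    - [-2, 0, 0, 0, 0, 0, 1]
    - [0, 0, 0, 0, 0, 0, 1]

```text
time_s: 11.0
position: [0.6498, -0.3179, 0.2113]
eef_rot: [[-0.965, 0.071, -0.254], [0.068, 0.997, 0.019], [0.255, 0.001, -0.967]]
force: [0.3, 0.8, -1.1]
grip_width: 0.0591
grasp_force: 65.0
```

```bash
python3 -c "
from h import *
seatrel()"
```

```text
seat-rel mm [52.5 -0.1 26.8] rot err [0.    0.002 0.002] F seat [-0.5 -0.8 -1. ] q [-0.54  0.95  0.97 -0.12  1.46 -2.01]
```

Call:
jog_arm:
  rows:
    - [-2, 0, 0, 0, 0, 0, 1]
    - [0, 0, 0, 0, 0, 0, 1]

```text
time_s: 11.25
position: [0.6514, -0.3182, 0.2109]
eef_rot: [[-0.964, 0.071, -0.255], [0.068, 0.997, 0.019], [0.256, 0.001, -0.967]]
force: [-2.9, 1.7, 0.5]
grip_width: 0.059
grasp_force: 65.0
```

Call:
jog_arm:
  rows:
    - [0, 0, 1.5, 0, 0, 0, 1]
    - [0, 0, 0, 0, 0, 0, 1]

```text
time_s: 11.5
position: [0.651, -0.3182, 0.2094]
eef_rot: [[-0.964, 0.071, -0.255], [0.068, 0.997, 0.019], [0.256, 0.001, -0.967]]
force: [-4.1, 0.1, 2.0]
grip_width: 0.0592
grasp_force: 65.3
```

```bash
python3 -c "
from h import *
seatrel()"
```

```text
seat-rel mm [51.   0.1 25.3] rot err [0.    0.001 0.002] F seat [4.5 0.2 0.9] q [-0.54  0.95  0.96 -0.12  1.46 -2.01]
```

Call:
jog_arm:
  rows:
    - [0, 0, 1, 0, 0, 0, 1]
    - [0, 0, 0, 0, 0, 0, 1]

```text
time_s: 11.75
position: [0.6507, -0.3182, 0.2085]
eef_rot: [[-0.964, 0.071, -0.255], [0.068, 0.997, 0.019], [0.256, 0.001, -0.967]]
force: [-4.7, -1.0, 3.5]
grip_width: 0.0589
grasp_force: 65.4
```

Call:
jog_arm:
  rows:
    - [-0.5, 0, 1, 0, 0, 0, 1]
    - [0, 0, 0, 0, 0, 0, 1]

```text
time_s: 12.0
position: [0.6508, -0.3182, 0.2084]
eef_rot: [[-0.964, 0.071, -0.256], [0.068, 0.997, 0.018], [0.256, 0.0, -0.967]]
force: [-7.3, 0.7, 7.6]
grip_width: 0.059
grasp_force: 65.8
```

```bash
python3 -c "
from h import *
seatrel()"
```

```text
seat-rel mm [51.   0.1 24.3] rot err [-0.     0.001  0.001] F seat [ 9.  -0.1  5.5] q [-0.54  0.95  0.96 -0.12  1.46 -2.01]
```

Firm contact on backstop and deck. Releasing and retreating.

Call:
jog_arm:
  rows:
    - [0, 0, 0, 0, 0, 0, 0]
    - [0, 0, 0, 0, 0, 0, -1]
    - [0, 0, 0, 0, 0, 0, -1]
    - [0, 0, 0, 0, 0, 0, -1]

```text
time_s: 12.5
position: [0.6514, -0.318, 0.207]
eef_rot: [[-0.965, 0.071, -0.254], [0.068, 0.997, 0.019], [0.255, 0.001, -0.967]]
force: [1.0, 0.2, 0.3]
grip_width: 0.0853
grasp_force: 0.0
```

Call:
jog_arm:
  rows:
    - [0, 0, -20, 0, 0, 0, -1]
    - [0, 0, -50, 0, 0, 0, -1]
    - [0, 0, -50, 0, 0, 0, -1]
    - [0, 0, -50, 0, 0, 0, -1]
    - [0, 0, 0, 0, 0, 0, -1]

```text
time_s: 13.12
position: [0.6952, -0.321, 0.377]
eef_rot: [[-0.967, 0.07, -0.246], [0.069, 0.998, 0.014], [0.246, -0.004, -0.969]]
force: [0.3, -0.4, -0.8]
grip_width: 0.0855
grasp_force: 0.0
```

```bash
python3 - <<'E'
from h import *
snap('side','d3');snap('wrist','w5');snap('scene','s3');s=robot.read_state();print(s['position'])
cc=proj('scene','s3',[SEAT])[0].astype(int)
f=lambda n,c:cv2.resize(cv2.imread(f'pics/{n}.png')[c[1]-45:c[1]+30,c[0]-50:c[0]+50],(400,300),interpolation=3)
u=cv2.resize(cv2.imread('pics/w5.png')[50:290,160:480],(800,600),interpolation=3)
u[:225,:300]=cv2.resize(f('s3',cc),(300,225))
cv2.imwrite('pics/c6.png',u)
E
```

```text
[ 0.69439876 -0.32121348  0.36989005]
```

View pics/c6.png

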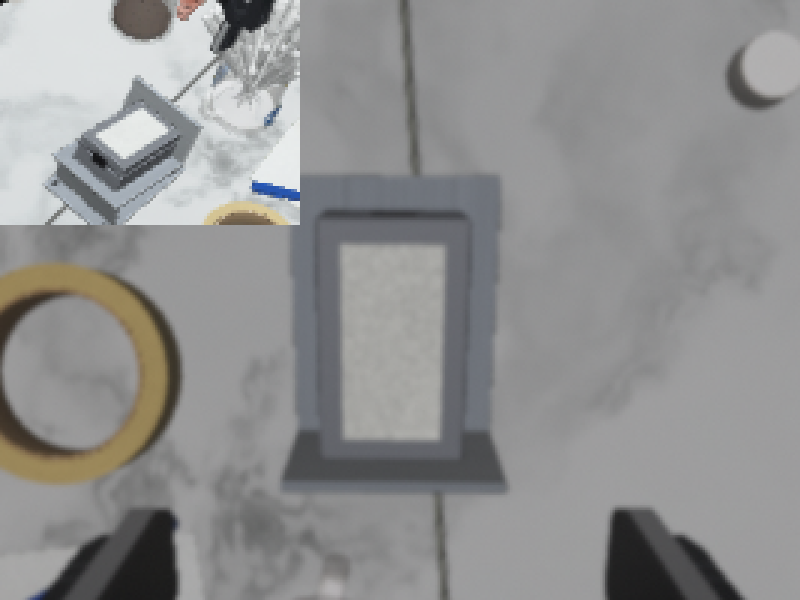

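Large case is seated, centred and against the backstop (lid 318–470 vs deck 292–500 px at the front). Next, the small case: grasp it with the tool tilted 0.2 so it's near vertical at the rack, clear of the brushes.

```bash
cat >> h.py <<'E'
def M(yaw,t):
    c,s=np.cos(t),np.sin(t);return Ro.from_euler('z',yaw).as_matrix()@np.array([[-c,0,-s],[0,1,0],[s,0,-c]])
E
python3 - <<'E'
from h import *
print(abs(M(YR,.26)-toolF()).max())
a=np.array([.4476,-.3788,.11]);R=M(-.098,-.2)
plan(a,R,7);plan(a-[0,0,.087],R,3,a,R)
E
```

```text
0.0
[33.7, -10.6, 24.9] [0.0, -0.066, 0.004]
[35.2, -10.7, 22.6] [0.0, -0.066, 0.004]
[36.6, -10.9, 20.3] [0.0, -0.066, 0.004]
[37.8, -11.0, 17.8] [0.0, -0.066, 0.004]
[38.9, -11.2, 15.3] [0.0, -0.066, 0.004]
[39.7, -11.3, 12.7] [0.0, -0.066, 0.004]
[40.4, -11.5, 10.1] [0.0, -0.066, 0.004]
[5.8, 0.0, 28.4] [0.0, 0.0, 0.0]
[5.8, 0.0, 28.4] [0.0, 0.0, 0.0]
[5.8, 0.0, 28.4] [0.0, 0.0, 0.0]
```

Call:
jog_arm:
  rows:
    - [34, -11, 25, 0, -0.066, 0.004, -1]
    - [35, -11, 23, 0, -0.066, 0.004, -1]
    - [37, -11, 20, 0, -0.066, 0.004, -1]
    - [38, -11, 18, 0, -0.066, 0.004, -1]
    - [39, -11, 15, 0, -0.066, 0.004, -1]

```text
time_s: 13.9
position: [0.4933, -0.3603, 0.2921]
eef_rot: [[-0.993, 0.091, 0.071], [0.091, 0.996, -0.006], [-0.071, 0.0, -0.997]]
force: [0.6, 0.2, -0.4]
grip_width: 0.0854
grasp_force: 0.0
```

Call:
jog_arm:
  rows:
    - [40, -11, 13, 0, -0.066, 0.004, -1]
    - [40, -11, 10, 0, -0.066, 0.004, -1]
    - [0, 0, 0, 0, 0, 0, -1]
    - [0, 0, 0, 0, 0, 0, -1]

```text
time_s: 14.4
position: [0.4168, -0.3756, 0.2626]
eef_rot: [[-0.975, 0.099, 0.201], [0.097, 0.995, -0.019], [-0.202, 0.001, -0.979]]
force: [0.6, -0.6, -0.7]
grip_width: 0.0851
grasp_force: 0.0
```

```bash
python3 - <<'E'
from h import *
R=M(-.098,-.2);plan([.4476,-.3788,.024],R,3)
E
```

```text
[5.8, -0.1, 28.3] [0.0, 0.001, -0.0]
[5.7, -0.1, 28.3] [0.0, 0.001, -0.0]
[5.7, -0.1, 28.3] [0.0, 0.001, -0.0]
```

Call:
jog_arm:
  rows:
    - [6, 0, 28, 0, 0, 0, -1]
    - [6, 0, 28, 0, 0, 0, -1]
    - [5, 0, 28, 0, 0, 0, -1]
    - [0, 0, 0, 0, 0, 0, -1]
    - [0, 0, 0, 0, 0, 0, -1]

```text
time_s: 15.02
position: [0.418, -0.3757, 0.1781]
eef_rot: [[-0.974, 0.097, 0.203], [0.095, 0.995, -0.021], [-0.204, -0.001, -0.979]]
force: [-0.0, 0.5, 0.7]
grip_width: 0.0853
grasp_force: 0.0
```

```bash
python3 - <<'E'
from h import *
s=robot.read_state();print(s['position']+.155*s['eef_rot'][:,2],s['force'])
snap('side','dx')
E
```

```text
[ 0.44940199 -0.37894428  0.02633597] [-0.01787038  0.49154659  0.6926439 ]
```

Call:
jog_arm:
  rows:
    - [0, 0, 0, 0, 0, 0, 1]
    - [0, 0, 0, 0, 0, 0, 1]
    - [0, 0, 0, 0, 0, 0, 1]
    - [0, 0, 0, 0, 0, 0, 1]
    - [0, 0, 0, 0, 0, 0, 1]

```text
time_s: 15.7
position: [0.4172, -0.3759, 0.1782]
eef_rot: [[-0.974, 0.099, 0.203], [0.096, 0.995, -0.021], [-0.204, -0.001, -0.979]]
force: [-0.5, 0.6, 5.7]
grip_width: 0.0449
grasp_force: 62.9
```

```bash
python3 - <<'E'
from h import *
s=robot.read_state();print(s['position']+.155*s['eef_rot'][:,2],Ro.from_matrix(s['eef_rot'].T@M(-.098,-.2)).as_rotvec().round(3),s['force'])
E
```

```text
[ 0.44859362 -0.37919365  0.02644121] [-0.001  0.005 -0.001] [-0.4970252   0.5831546   5.73514922]
```

```bash
python3 - <<'E'
from h import *
s=robot.read_state();R0=s['eef_rot'];g=s['position']+.155*R0[:,2];a=g+[0,0,.14]
plan(a,R0,3);b=seatpt(.055,0,.125);print(b);plan(b,M(YR,.06),6,a,R0)
E
```

```text
[-9.5, -0.1, -45.7] [0.0, 0.0, 0.0]
[-9.5, -0.1, -45.7] [0.0, 0.0, 0.0]
[-9.5, -0.1, -45.7] [0.0, 0.0, 0.0]
[ 0.63313868 -0.31677974  0.15693818]
[-35.4, 13.4, 8.5] [-0.001, 0.044, -0.004]
[-35.8, 13.2, 6.9] [-0.001, 0.044, -0.004]
[-36.1, 13.1, 5.3] [-0.001, 0.044, -0.004]
[-36.4, 12.9, 3.7] [-0.001, 0.044, -0.004]
[-36.6, 12.8, 2.1] [-0.001, 0.044, -0.004]
[-36.7, 12.6, 0.5] [-0.001, 0.044, -0.004]
```

Call:
jog_arm:
  rows:
    - [-10, 0, -46, 0, 0, 0, 1]
    - [-10, 0, -46, 0, 0, 0, 1]
    - [-9, 0, -46, 0, 0, 0, 1]
    - [-35, 13, 8, 0, 0.044, -0.004, 1]
    - [-36, 13, 7, 0, 0.044, -0.004, 1]

```text
time_s: 16.32
position: [0.4926, -0.3569, 0.3175]
eef_rot: [[-0.989, 0.092, 0.115], [0.091, 0.996, -0.013], [-0.116, -0.003, -0.993]]
force: [0.4, -1.0, -0.9]
grip_width: 0.0446
grasp_force: 62.0
```

Call:
jog_arm:
  rows:
    - [-36, 13, 5, 0, 0.044, -0.004, 1]
    - [-36, 13, 4, 0, 0.044, -0.004, 1]
    - [-37, 13, 2, 0, 0.044, -0.004, 1]
    - [-37, 13, 0, 0, 0.044, -0.004, 1]
    - [0, 0, 0, 0, 0, 0, 1]

```text
time_s: 16.95
position: [0.6446, -0.3158, 0.3109]
eef_rot: [[-0.996, 0.072, -0.061], [0.072, 0.997, 0.003], [0.061, -0.001, -0.998]]
force: [-0.3, 0.5, -0.4]
grip_width: 0.0449
grasp_force: 62.0
```

```bash
python3 - <<'E'
from h import *
seatrel();snap('side','d4');snap('scene','s4')
# case pose check in seat frame from clouds
A=seatR()
P=cloud('side','d4').reshape(-1,3)
L=(P-SEAT)@A
k=(abs(L[:,0]-.055)<.06)&(abs(L[:,1])<.03)&(L[:,2]>.075)&(L[:,2]<.135);L=L[k]
T=L[(L[:,2]>.11)];print(len(L),np.percentile(L,[1,50,99],axis=0).round(4).tolist())
cc=proj('scene','s4',[SEAT])[0].astype(int);cd=proj('side','d4',[SEAT])[0].astype(int)
f=lambda n,c:cv2.resize(cv2.imread(f'pics/{n}.png')[c[1]-65:c[1]+25,c[0]-60:c[0]+60],(400,300),interpolation=3)
cv2.imwrite('pics/c7.png',np.hstack([f('d4',cd),f('s4',cc)]))
s=robot.read_state();R0=s['eef_rot'];g=s['position']+.155*R0[:,2]
plan(seatpt(.05,0,.036+.0264+.004),M(YR,.06),3)
E
```

```text
seat-rel mm [ 53.   -1.7 124.7] rot err [-0.001  0.199  0.   ] F seat [ 0.3 -0.4 -0.5] q [-0.56  0.79  0.99 -0.03  1.41 -2.05]
220 [[0.0194, -0.0288, 0.0993], [0.0696, -0.0212, 0.1208], [0.0924, 0.0207, 0.132]]
[2.2, -0.0, 19.5] [-0.0, -0.0, -0.001]
[2.2, -0.0, 19.5] [-0.0, -0.0, -0.001]
[2.2, -0.1, 19.5] [-0.0, -0.0, -0.001]
```

View pics/c7.png

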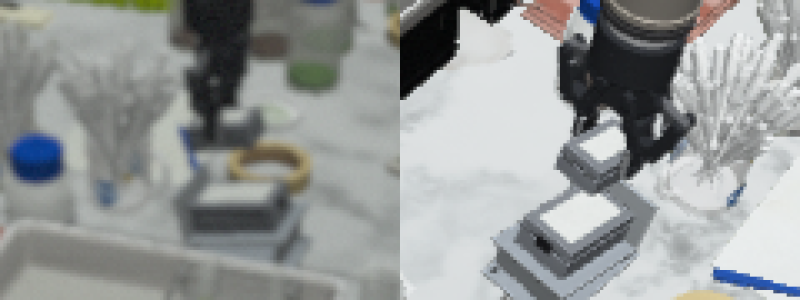

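Small case held parallel to the lid below it, over the rack. Lowering.

Call:
jog_arm:
  rows:
    - [2, 0, 19, 0, 0, 0, 1]
    - [2, 0, 19, 0, 0, 0, 1]
    - [2, 0, 19, 0, 0, 0, 1]
    - [0, 0, 0, 0, 0, 0, 1]
    - [0, 0, 0, 0, 0, 0, 1]

```text
time_s: 17.68
position: [0.6329, -0.3175, 0.2573]
eef_rot: [[-0.995, 0.076, -0.059], [0.076, 0.997, 0.002], [0.059, -0.003, -0.998]]
force: [-0.5, -0.1, -0.3]
grip_width: 0.0448
grasp_force: 62.0
```

```bash
python3 - <<'E'
from h import *
seatrel();plan(seatpt(.043,0,.036+.0264+.003),M(YR,.06),2)
E
```

```text
seat-rel mm [50.   1.1 70. ] rot err [-0.002  0.201 -0.004] F seat [ 0.4  0.2 -0.4] q [-0.57  0.82  1.1  -0.03  1.28 -2.05]
[-3.1, 0.4, 3.0] [-0.001, 0.001, -0.002]
[-3.1, 0.4, 3.0] [-0.001, 0.001, -0.002]
```

Call:
jog_arm:
  rows:
    - [-3, 1, 3, 0, 0, -0.002, 1]
    - [-3, 0, 3, 0, 0, -0.002, 1]
    - [-2, 0, 0.4, 0, 0, 0, 1]
    - [0, 0, 0, 0, 0, 0, 1]

```text
time_s: 18.18
position: [0.6411, -0.3163, 0.2489]
eef_rot: [[-0.996, 0.07, -0.06], [0.07, 0.998, 0.003], [0.06, -0.002, -0.998]]
force: [-0.1, 0.3, -0.7]
grip_width: 0.0447
grasp_force: 62.0
```

```bash
python3 -c "
from h import *
seatrel()"
```

```text
seat-rel mm [40.2 -0.9 64. ] rot err [-0.002  0.2    0.002] F seat [-0.1 -0.3 -0.7] q [-0.56  0.84  1.08 -0.03  1.28 -2.05]
```

Call:
jog_arm:
  rows:
    - [-2, 0, 0.4, 0, 0, 0, 1]
    - [0, 0, 0, 0, 0, 0, 1]

```text
time_s: 18.42
position: [0.643, -0.3165, 0.2485]
eef_rot: [[-0.996, 0.071, -0.06], [0.071, 0.998, 0.003], [0.06, -0.002, -0.998]]
force: [0.2, 0.9, -2.4]
grip_width: 0.0449
grasp_force: 62.0
```

Call:
jog_arm:
  rows:
    - [-1, 0, 0.2, 0, 0, 0, 1]
    - [0, 0, 0, 0, 0, 0, 1]

```text
time_s: 18.68
position: [0.6439, -0.3166, 0.2483]
eef_rot: [[-0.996, 0.071, -0.06], [0.071, 0.997, 0.003], [0.06, -0.002, -0.998]]
force: [0.4, 0.4, -0.9]
grip_width: 0.045
grasp_force: 62.0
```

```bash
python3 -c "
from h import *
seatrel()"
```

```text
seat-rel mm [37.3 -0.7 64.1] rot err [-0.002  0.2    0.001] F seat [-0.6 -0.4 -0.8] q [-0.56  0.85  1.07 -0.03  1.28 -2.05]
```

Call:
jog_arm:
  rows:
    - [-1, -0.5, 0.2, 0, 0, 0, 1]
    - [0, 0, 0, 0, 0, 0, 1]

```text
time_s: 18.92
position: [0.6448, -0.3172, 0.248]
eef_rot: [[-0.996, 0.071, -0.06], [0.071, 0.997, 0.003], [0.06, -0.002, -0.998]]
force: [-0.2, -1.0, -1.3]
grip_width: 0.045
grasp_force: 62.0
```

Call:
jog_arm:
  rows:
    - [-1, 0, 0.2, 0, 0, 0, 1]
    - [0, 0, 0, 0, 0, 0, 1]

```text
time_s: 19.18
position: [0.6458, -0.3172, 0.2477]
eef_rot: [[-0.996, 0.071, -0.06], [0.071, 0.997, 0.003], [0.06, -0.002, -0.998]]
force: [0.7, 0.6, -0.9]
grip_width: 0.0447
grasp_force: 62.0
```

```bash
python3 -c "
from h import *
seatrel()"
```

```text
seat-rel mm [35.3 -0.2 64.1] rot err [-0.002  0.2    0.001] F seat [-0.9 -0.7 -0.7] q [-0.56  0.85  1.06 -0.03  1.29 -2.05]
```

Call:
jog_arm:
  rows:
    - [-1, 0, 0.2, 0, 0, 0, 1]
    - [0, 0, 0, 0, 0, 0, 1]

```text
time_s: 19.42
position: [0.6464, -0.3173, 0.2476]
eef_rot: [[-0.996, 0.071, -0.061], [0.071, 0.997, 0.003], [0.062, -0.001, -0.998]]
force: [-5.3, 0.9, 2.9]
grip_width: 0.0447
grasp_force: 62.4
```

Call:
jog_arm:
  rows:
    - [-1, 0, 0.2, 0, 0, 0, 1]
    - [0, 0, 0, 0, 0, 0, 1]

```text
time_s: 19.68
position: [0.6468, -0.3174, 0.2476]
eef_rot: [[-0.995, 0.071, -0.064], [0.071, 0.997, 0.004], [0.064, -0.001, -0.998]]
force: [-9.2, 2.1, 5.9]
grip_width: 0.0451
grasp_force: 62.8
```

```bash
python3 -c "
from h import *
seatrel()"
```

```text
seat-rel mm [34.9 -0.2 64.1] rot err [-0.001  0.196  0.001] F seat [10.6 -1.4  3.3] q [-0.56  0.85  1.05 -0.03  1.29 -2.05]
```

Call:
jog_arm:
  rows:
    - [0.6, 0, 1, 0, 0, 0, 1]
    - [0, 0, 0, 0, 0, 0, 1]

```text
time_s: 19.92
position: [0.6463, -0.3174, 0.247]
eef_rot: [[-0.996, 0.071, -0.062], [0.071, 0.997, 0.003], [0.062, -0.001, -0.998]]
force: [-8.2, 0.5, 7.6]
grip_width: 0.0448
grasp_force: 62.8
```

Call:
jog_arm:
  rows:
    - [0.2, 0, 1, 0, 0, 0, 1]
    - [0, 0, 0, 0, 0, 0, 1]

```text
time_s: 20.18
position: [0.6461, -0.3174, 0.2462]
eef_rot: [[-0.996, 0.071, -0.062], [0.071, 0.997, 0.003], [0.062, -0.002, -0.998]]
force: [-8.1, 1.6, 6.5]
grip_width: 0.0449
grasp_force: 63.0
```

```bash
python3 -c "
from h import *
seatrel()"
```

```text
seat-rel mm [35.  -0.  62.6] rot err [-0.002  0.198  0.001] F seat [ 9.6 -1.   4.2] q [-0.56  0.85  1.06 -0.03  1.29 -2.05]
```

Call:
jog_arm:
  rows:
    - [0.2, 0, 1, 0, 0, 0, 1]
    - [0, 0, 0, 0, 0, 0, 1]

```text
time_s: 20.42
position: [0.6459, -0.3174, 0.2461]
eef_rot: [[-0.996, 0.071, -0.061], [0.071, 0.997, 0.003], [0.061, -0.002, -0.998]]
force: [-9.2, 2.1, 10.1]
grip_width: 0.0449
grasp_force: 63.3
```

Call:
jog_arm:
  rows:
    - [0.2, 0, 0.7, 0, 0, 0, 1]
    - [0, 0, 0, 0, 0, 0, 1]

```text
time_s: 20.68
position: [0.6458, -0.3173, 0.2461]
eef_rot: [[-0.996, 0.071, -0.06], [0.071, 0.997, 0.002], [0.06, -0.002, -0.998]]
force: [-10.6, 2.4, 12.8]
grip_width: 0.045
grasp_force: 63.7
```

```bash
python3 -c "
from h import *
seatrel()"
```

```text
seat-rel mm [35.  -0.1 62.5] rot err [-0.002  0.199  0.001] F seat [13.6 -1.6  9.6] q [-0.56  0.85  1.06 -0.03  1.28 -2.05]
```

Call:
jog_arm:
  rows:
    - [0, 0, 0, 0, 0, 0, 0]
    - [0, 0, 0, 0, 0, 0, -1]
    - [0, 0, 0, 0, 0, 0, -1]
    - [0, 0, 0, 0, 0, 0, -1]

```text
time_s: 21.18
position: [0.6465, -0.3172, 0.2433]
eef_rot: [[-0.996, 0.071, -0.06], [0.071, 0.998, 0.003], [0.06, -0.001, -0.998]]
force: [-0.6, -0.3, 0.1]
grip_width: 0.0853
grasp_force: 0.0
```

Call:
jog_arm:
  rows:
    - [0, 0, -20, 0, 0, 0, -1]
    - [0, 0, -50, 0, 0, 0, -1]
    - [0, 0, -50, 0, 0, 0, -1]
    - [0, 0, -50, 0, 0, 0, -1]
    - [0, 0, 0, 0, 0, 0, -1]

```text
time_s: 21.8
position: [0.6568, -0.3176, 0.4189]
eef_rot: [[-0.996, 0.07, -0.051], [0.071, 0.997, -0.003], [0.051, -0.006, -0.999]]
force: [-0.6, -0.0, -0.2]
grip_width: 0.0855
grasp_force: 0.0
```

```bash
python3 - <<'E'
from h import *
snap('wrist','w6');snap('scene','s6');snap('side','d6');s=robot.read_state();print(s['position'],s['q'])
f=lambda n,c:cv2.resize(cv2.imread(f'pics/{n}.png')[c[1]-45:c[1]+30,c[0]-50:c[0]+50],(300,225),interpolation=3)
a=np.load('pics/w6.npz');c=proj('wrist','w6',[seatpt(.05,0,.03)])[0].astype(int)
u=cv2.resize(cv2.imread('pics/w6.png')[max(0,c[1]-90):c[1]+90,c[0]-80:c[0]+80],(500,562),interpolation=3)
r=np.zeros((562,300,3),np.uint8)
r[:225]=f('s6',proj('scene','s6',[SEAT])[0].astype(int));r[230:455]=f('d6',proj('side','d6',[SEAT])[0].astype(int))
cv2.imwrite('pics/c8.png',np.hstack([u,r]))
# cloud check seat frame
A=seatR()
for n,k in(('wrist','w6'),('scene','s6')):
    L=(cloud(n,k).reshape(-1,3)-SEAT)@A
    for lo,hi in((.03,.041),(.06,.073)):
        m=(L[:,2]>lo)&(L[:,2]<hi)&(abs(L[:,1])<.045)&(L[:,0]>-.02)&(L[:,0]<.13);Q=L[m];print(n,lo,len(Q),np.percentile(Q,[2,98],axis=0).round(4).tolist() if len(Q)>9 else '')
E
```

```text
[ 0.65650273 -0.31764122  0.41165569] [-0.54998685  0.770434    0.76924689 -0.02909732  1.65682698 -2.05178854]
wrist 0.03 2254 [[-0.0011, -0.0341, 0.0324], [0.0991, 0.0327, 0.0397]]
wrist 0.06 3001 [[0.0018, -0.0218, 0.0636], [0.0731, 0.022, 0.0679]]
scene 0.03 242 [[0.0001, -0.0389, 0.0306], [0.1025, 0.0381, 0.0407]]
scene 0.06 240 [[0.0037, -0.022, 0.0609], [0.077, 0.0221, 0.0686]]
```

View pics/c8.png

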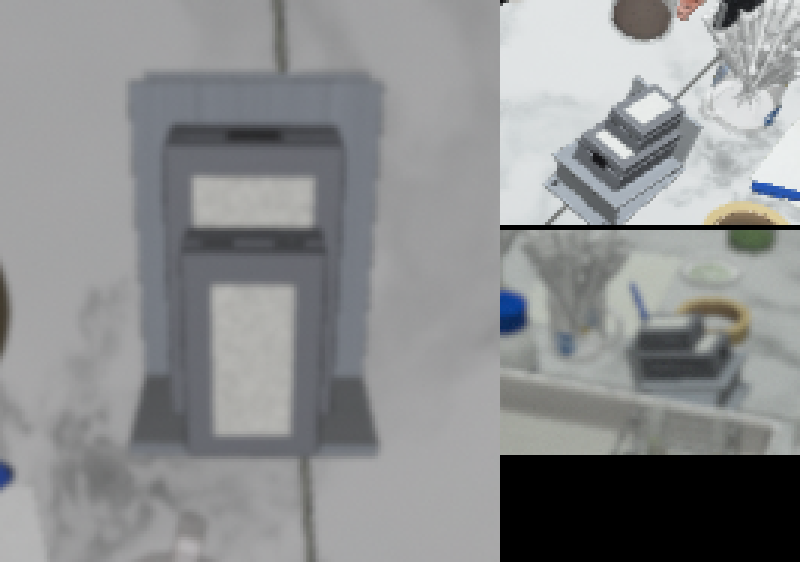

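Both cases are seated: large lid and small lid centred, the small case's end at the backstop. Next the vial.

```bash
python3 - <<'E'
from h import *
a=[.64,-.3,.32];plan(a,M(0,0),2);b=[.463,.405,.30];plan(b,M(0,0),13,a,M(0,0))
print(w('wrist','w2',90+112,50,0))
# vial from w2/d0 clouds
for n,f in(('wrist','w2'),('side','d0')):
    P=cloud(n,f).reshape(-1,3)
    m=(abs(P[:,0]-.463)<.03)&(abs(P[:,1]-.413)<.03)&(P[:,2]>.047)&(P[:,2]<.07);Q=P[m];print(n,len(Q),np.percentile(Q,[3,50,97],axis=0).round(4).tolist())
E
```

```text
[10.8, 8.2, -31.1] [0.001, -0.031, -0.035]
[9.5, 8.5, -31.4] [0.001, -0.031, -0.035]
[13.6, 54.2, 1.5] [0.0, 0.0, 0.0]
[13.6, 54.2, 1.5] [0.0, 0.0, 0.0]
[13.6, 54.2, 1.5] [0.0, 0.0, 0.0]
[13.6, 54.2, 1.5] [0.0, 0.0, 0.0]
[13.6, 54.2, 1.5] [0.0, 0.0, 0.0]
[13.6, 54.2, 1.5] [0.0, 0.0, 0.0]
[13.6, 54.2, 1.5] [0.0, 0.0, 0.0]
[13.6, 54.2, 1.5] [0.0, 0.0, 0.0]
[13.6, 54.2, 1.5] [0.0, 0.0, 0.0]
[13.6, 54.2, 1.5] [0.0, 0.0, 0.0]
[13.6, 54.2, 1.5] [0.0, 0.0, 0.0]
[13.6, 54.2, 1.5] [0.0, 0.0, 0.0]
[13.6, 54.2, 1.5] [0.0, 0.0, 0.0]
[0.65095336 0.46479009 0.        ]
wrist 267 [[0.4507, 0.4042, 0.0489], [0.4613, 0.414, 0.0553], [0.4712, 0.4241, 0.0569]]
side 87 [[0.4517, 0.4066, 0.049], [0.4616, 0.4175, 0.0547], [0.4714, 0.4267, 0.057]]
```

Call:
jog_arm:
  rows:
    - [11, 8, -31, 0, -0.031, -0.035, -1]
    - [10, 8, -31, 0, -0.031, -0.035, -1]
    - [14, 54, 1, 0, 0, 0, -1]
    - [14, 54, 1, 0, 0, 0, -1]
    - [14, 54, 1, 0, 0, 0, -1]

```text
time_s: 22.58
position: [0.5966, -0.1372, 0.471]
eef_rot: [[-1.0, 0.001, -0.001], [0.001, 1.0, 0.002], [0.001, 0.002, -1.0]]
force: [1.0, 0.0, 0.2]
grip_width: 0.0855
grasp_force: 0.0
```

Call:
jog_arm:
  rows:
    - [14, 54, 1, 0, 0, 0, -1]
    - [14, 54, 1, 0, 0, 0, -1]
    - [14, 54, 1, 0, 0, 0, -1]
    - [14, 54, 1, 0, 0, 0, -1]
    - [14, 54, 1, 0, 0, 0, -1]

```text
time_s: 23.2
position: [0.5268, 0.133, 0.4662]
eef_rot: [[-1.0, 0.001, -0.001], [0.001, 1.0, 0.0], [0.001, 0.0, -1.0]]
force: [1.5, 0.9, 0.1]
grip_width: 0.085
grasp_force: 0.0
```

Call:
jog_arm:
  rows:
    - [14, 54, 1, 0, 0, 0, -1]
    - [14, 54, 1, 0, 0, 0, -1]
    - [14, 54, 1, 0, 0, 0, -1]
    - [14, 54, 1, 0, 0, 0, -1]
    - [13, 54, 1, 0, 0, 0, -1]

```text
time_s: 23.82
position: [0.458, 0.4031, 0.461]
eef_rot: [[-1.0, 0.001, -0.001], [0.001, 1.0, -0.002], [0.001, -0.002, -1.0]]
force: [0.7, 0.5, 0.1]
grip_width: 0.0855
grasp_force: 0.0
```

Call:
jog_arm:
  rows:
    - [0, 0, 50, 0, 0, 0, -1]
    - [0, 0, 50, 0, 0, 0, -1]
    - [0, 0, 50, 0, 0, 0, -1]
    - [0, 0, 0, 0, 0, 0, -1]
    - [0, 0, 0, 0, 0, 0, -1]

```text
time_s: 24.45
position: [0.4595, 0.4017, 0.3143]
eef_rot: [[-1.0, 0.001, 0.003], [0.001, 1.0, 0.001], [-0.003, 0.001, -1.0]]
force: [0.7, -0.1, 0.6]
grip_width: 0.0856
grasp_force: 0.0
```

```bash
python3 - <<'E'
from h import *
s=robot.read_state();print(s['position'],s['eef_rot'].round(3).tolist(),s['q'].round(2))
snap('wrist','w7')
P=cloud('wrist','w7').reshape(-1,3)
m=(abs(P[:,0]-.463)<.03)&(abs(P[:,1]-.413)<.03)&(P[:,2]>.045)&(P[:,2]<.07);Q=P[m];print(len(Q),np.percentile(Q,[3,50,97],axis=0).round(4).tolist())
plan([.4615,.415,.03],M(0,0),4)
E
```

```text
[0.4594811  0.40174661 0.31426622] [[-1.0, 0.001, 0.003], [0.001, 1.0, 0.001], [-0.003, 0.001, -1.0]] [ 0.59  0.57  1.4  -0.    1.16 -0.98]
659 [[0.4514, 0.4047, 0.0477], [0.461, 0.4145, 0.0552], [0.4718, 0.4244, 0.0566]]
[-0.3, 3.2, 32.6] [0.001, 0.001, -0.0]
[-0.4, 3.2, 32.6] [0.001, 0.001, -0.0]
[-0.4, 3.3, 32.6] [0.001, 0.001, -0.0]
[-0.4, 3.3, 32.5] [0.001, 0.001, -0.0]
```

Call:
jog_arm:
  rows:
    - [0, 3, 33, 0, 0, 0, -1]
    - [0, 3, 33, 0, 0, 0, -1]
    - [-1, 3, 33, 0, 0, 0, -1]
    - [-1, 4, 32, 0, 0, 0, -1]
    - [0, 0, 0, 0, 0, 0, -1]

```text
time_s: 25.12
position: [0.4614, 0.4147, 0.1819]
eef_rot: [[-1.0, 0.001, 0.001], [0.001, 1.0, -0.0], [-0.001, -0.0, -1.0]]
force: [0.2, 0.1, -1.0]
grip_width: 0.085
grasp_force: 0.0
```

Call:
jog_arm:
  rows:
    - [0, 0, 0, 0, 0, 0, 1]
    - [0, 0, 0, 0, 0, 0, 1]
    - [0, 0, 0, 0, 0, 0, 1]
    - [0, 0, 0, 0, 0, 0, 1]
    - [0, 0, 0, 0, 0, 0, 1]

```text
time_s: 25.75
position: [0.4616, 0.4147, 0.1835]
eef_rot: [[-1.0, 0.001, 0.004], [0.001, 1.0, 0.002], [-0.004, 0.002, -1.0]]
force: [-0.8, -0.1, 6.2]
grip_width: 0.0257
grasp_force: 58.7
```

```bash
python3 - <<'E'
from h import *
s=robot.read_state();g=s['position']+.155*s['eef_rot'][:,2];R0=s['eef_rot'];print(g,s['grip_width'],s['grasp_force'],R0.round(3).tolist())
E
```

```text
[0.46219932 0.41495578 0.02851372] 0.025724696619436993 58.72642457485199 [[-1.0, 0.001, 0.004], [0.001, 1.0, 0.002], [-0.004, 0.002, -1.0]]
```

```bash
python3 - <<'E'
from h import *
s=robot.read_state();g=s['position']+.155*s['eef_rot'][:,2];R0=s['eef_rot']
a=g+[0,0,.09];b=np.array([.606,.252,.12]);plan(a,R0,2);plan(b,M(0,0),4,a,R0)
P=cloud('wrist','w2').reshape(-1,3)
for x in(.52,.56,.60,.64,.68):
  m=(abs(P[:,0]-x)<.02)&(P[:,2]>.02)&(P[:,1]>.1)&(P[:,1]<.3);print(x,np.nanmax(P[m,1]) if m.sum() else 0)
E
```

```text
[-0.2, 0.1, -45.0] [0.0, 0.0, 0.0]
[-0.2, 0.1, -45.0] [0.0, 0.0, 0.0]
[-36.1, -40.7, -0.3] [0.0, 0.001, -0.0]
[-36.1, -40.7, -0.3] [0.0, 0.001, -0.0]
[-36.1, -40.7, -0.3] [0.0, 0.001, -0.0]
[-36.1, -40.7, -0.4] [0.0, 0.001, -0.0]
0.52 0.29999986732726586
0.56 0.15937089124893003
0.6 0.15932810242734766
0.64 0.17718180654310745
0.68 0.17690850338805578
```

Call:
jog_arm:
  rows:
    - [0, 0, -45, 0, 0, 0, 1]
    - [0, 0, -45, 0, 0, 0, 1]
    - [-36, -41, 0, 0, 0, 0, 1]
    - [-36, -41, 0, 0, 0, 0, 1]
    - [-36, -41, 0, 0, 0, 0, 1]

```text
time_s: 26.38
position: [0.5699, 0.2903, 0.2729]
eef_rot: [[-1.0, 0.0, 0.003], [0.0, 1.0, 0.001], [-0.003, 0.001, -1.0]]
force: [0.1, 0.7, 0.3]
grip_width: 0.0258
grasp_force: 59.0
```

Call:
jog_arm:
  rows:
    - [-36, -40, 0, 0, 0, 0, 1]
    - [0, 0, 30, 0, 0, 0, 1]
    - [0, 0, 30, 0, 0, 0, 1]
    - [0, 0, 15, 0, 0, 0, 1]
    - [0, 0, 0, 0, 0, 0, 1]

```text
time_s: 27.0
position: [0.6049, 0.2516, 0.1966]
eef_rot: [[-1.0, 0.0, 0.0], [0.0, 1.0, -0.0], [-0.0, -0.0, -1.0]]
force: [0.8, 0.7, 0.1]
grip_width: 0.0261
grasp_force: 59.0
```

```bash
python3 - <<'E'
from h import *
s=robot.read_state();g=s['position']+.155*s['eef_rot'][:,2];print(g,s['force']);plan([.606,.252,.0345],M(0,0),1)
E
```

```text
[0.60488749 0.25153825 0.04155363] [0.78125645 0.65446872 0.13032809]
[-1.1, 0.4, 7.1] [-0.0, 0.0, -0.0]
```

Call:
jog_arm:
  rows:
    - [-1, 0.5, 7, 0, 0, 0, 1]
    - [0, 0, 0, 0, 0, 0, 1]

```text
time_s: 27.25
position: [0.6063, 0.2522, 0.1908]
eef_rot: [[-1.0, 0.0, 0.003], [0.0, 1.0, 0.001], [-0.003, 0.001, -1.0]]
force: [0.5, -0.1, -1.9]
grip_width: 0.0255
grasp_force: 59.0
```

Call:
jog_arm:
  rows:
    - [0, 0, 1, 0, 0, 0, 1]
    - [0, 0, 0, 0, 0, 0, 1]

```text
time_s: 27.5
position: [0.6063, 0.252, 0.1897]
eef_rot: [[-1.0, 0.001, 0.003], [0.001, 1.0, 0.001], [-0.003, 0.001, -1.0]]
force: [-0.2, 1.1, 0.1]
grip_width: 0.0259
grasp_force: 59.0
```

Call:
jog_arm:
  rows:
    - [0, 0, 1, 0, 0, 0, 1]
    - [0, 0, 0, 0, 0, 0, 1]

```text
time_s: 27.75
position: [0.6062, 0.2519, 0.1883]
eef_rot: [[-1.0, 0.001, 0.002], [0.001, 1.0, 0.0], [-0.002, 0.0, -1.0]]
force: [-0.7, -0.0, -0.8]
grip_width: 0.0259
grasp_force: 59.0
```

Call:
jog_arm:
  rows:
    - [0, 0, 0.8, 0, 0, 0, 1]
    - [0, 0, 0, 0, 0, 0, 1]

```text
time_s: 28.0
position: [0.6062, 0.252, 0.1876]
eef_rot: [[-1.0, 0.001, 0.002], [0.001, 1.0, 0.0], [-0.002, 0.0, -1.0]]
force: [0.3, -0.1, 0.2]
grip_width: 0.0257
grasp_force: 59.0
```

Call:
jog_arm:
  rows:
    - [0, 0, 0.8, 0, 0, 0, 1]
    - [0, 0, 0, 0, 0, 0, 1]

```text
time_s: 28.25
position: [0.6062, 0.252, 0.1875]
eef_rot: [[-1.0, 0.001, 0.002], [0.001, 1.0, 0.001], [-0.002, 0.001, -1.0]]
force: [-2.3, -1.8, 5.3]
grip_width: 0.0258
grasp_force: 59.1
```

Call:
jog_arm:
  rows:
    - [0, 0, 0, 0, 0, 0, 0.1]
    - [0, 0, 0, 0, 0, 0, -0.3]
    - [0, 0, 0, 0, 0, 0, -0.6]
    - [0, 0, 0, 0, 0, 0, -0.6]

```text
time_s: 28.75
position: [0.6062, 0.252, 0.1866]
eef_rot: [[-1.0, 0.001, 0.002], [0.001, 1.0, 0.0], [-0.002, 0.0, -1.0]]
force: [-0.3, 0.3, 0.0]
grip_width: 0.0682
grasp_force: 0.0
```

Call:
jog_arm:
  rows:
    - [0, 0, -30, 0, 0, 0, -0.6]
    - [0, 0, -50, 0, 0, 0, -0.6]
    - [0, 0, -50, 0, 0, 0, -1]
    - [0, 0, -50, 0, 0, 0, -1]
    - [0, 0, -50, 0, 0, 0, -1]

```text
time_s: 29.38
position: [0.6055, 0.2518, 0.4185]
eef_rot: [[-1.0, 0.001, 0.002], [0.001, 1.0, 0.0], [-0.002, 0.001, -1.0]]
force: [1.3, -0.2, -0.1]
grip_width: 0.0853
grasp_force: 0.0
```

Call:
jog_arm:
  rows:
    - [0, 0, -40, 0, 0, 0, -1]
    - [0, 0, 0, 0, 0, 0, -1]

```text
time_s: 29.62
position: [0.6056, 0.2519, 0.4611]
eef_rot: [[-1.0, 0.001, 0.01], [0.001, 1.0, 0.003], [-0.01, 0.003, -1.0]]
force: [0.0, -0.1, -0.4]
grip_width: 0.0856
grasp_force: 0.0
```

```bash
python3 - <<'E'
from h import *
snap('wrist','w8');snap('side','d8');s=robot.read_state();print(s['position'])
P=cloud('wrist','w8')
m=(abs(P[...,0]-.605)<.03)&(abs(P[...,1]-.252)<.03)&(P[...,2]>.051)&(P[...,2]<.07);Q=P[m];print(len(Q),np.percentile(Q,[3,50,97],axis=0).round(4).tolist())
# ring centres: white pixels on mat, ellipse fit on plane z=.004
img=np.load('pics/w8.npz')['p'].mean(2);v,u=np.mgrid[:400,:640]
for c in((.6048,.252),(.5972,.3416)):
    X=np.array([w('wrist','w8',a,b,.004) for a,b in zip(u[::1,::1].ravel(),v.ravel())]).reshape(400,640,3) if c[1]<.3 else X
    r=np.hypot(X[...,0]-c[0],X[...,1]-c[1]);k=(r>.030)&(r<.041)&(img>110)
    k&=~((P[...,2]>.012))
    A=X[k];S=np.column_stack([2*A[:,0],2*A[:,1],np.ones(len(A))]);q=np.linalg.lstsq(S,(A[:,:2]**2).sum(1),rcond=None)[0]
    print('ring',len(A),q[:2].round(4),np.sqrt(q[2]+q[0]**2+q[1]**2).round(4))
planrv([.46,-.12,.33],[0,0,0],9)
E
```

```text
[0.60553445 0.25178711 0.45643597]
263 [[0.5964, 0.242, 0.0548], [0.6065, 0.2522, 0.0593], [0.6168, 0.2614, 0.0606]]Traceback (most recent call last):
  File "<stdin>", line 8, in <module>
  File "h.py", line 8, in w
    a=np.load(f'pics/{f}.npz');i=eyes.camera_info(n);K=np.array(i['mtx'])
                                 ~~~~~~~~~~~~~~~~^^^
ValueError: time passes only in moves, steps and waits
```

```bash
cat > ring.py <<'E'
from h import *
def rings(f,cs=((.6048,.252),(.5972,.3416)),n='wrist'):
    P=cloud(n,f);img=np.load(f'pics/{f}.npz')['p'].mean(2)
    a=np.load(f'pics/{f}.npz');i=eyes.camera_info(n);K=np.array(i['mtx']);Mt=np.array(i['mount'])
    v,u=np.mgrid[:400,:640];r=a['R']@Mt[:3,:3]@np.linalg.inv(K)@np.stack([u.ravel(),v.ravel(),np.ones(u.size)])
    c=a['R']@Mt[:3,3]+a['pos'];X=(c[:,None]+r*(.004-c[2])/r[2]).T.reshape(400,640,3)
    for c in cs:
        d=np.hypot(X[...,0]-c[0],X[...,1]-c[1]);k=(d>.029)&(d<.042)&(img>100)&~(P[...,2]>.015)
        A=X[k][:,:2];q=least_squares(lambda q:np.hypot(A[:,0]-q[0],A[:,1]-q[1])-q[2],[*c,.035],loss='soft_l1',f_scale=.002).x
        print('ring',len(A),q.round(4))
E
python3 - <<'E'
from ring import *
rings('w8');rings('w2')
planrv([.46,-.12,.33],[0,0,0],8)
E
```

```text
ring 597 [0.6054 0.2527 0.0345]
ring 609 [0.5976 0.3425 0.0346]
ring 786 [0.6036 0.2537 0.0345]
ring 780 [0.5958 0.3435 0.0345]
[18.0, -46.0, -4.0] [0.0, 0.0, 0.0]
[18.0, -46.0, -4.0] [0.0, 0.0, 0.0]
[18.0, -46.0, -4.0] [0.0, 0.0, 0.0]
[18.0, -46.0, -4.0] [0.0, 0.0, 0.0]
[18.0, -46.0, -4.0] [0.0, 0.0, 0.0]
[18.0, -46.0, -4.0] [0.0, 0.0, 0.0]
[18.0, -46.0, -4.0] [0.0, 0.0, 0.0]
[18.0, -46.0, -4.0] [0.0, 0.0, 0.0]
```

Vial stands upright within ~1.5 mm of the ring's centre. Now the beaker.

Call:
jog_arm:
  rows:
    - [17, -48, -5, 0, 0, 0, -1]
    - [17, -48, -5, 0, 0, 0, -1]
    - [17, -48, -5, 0, 0, 0, -1]
    - [17, -48, -5, 0, 0, 0, -1]
    - [17, -48, -5, 0, 0, 0, -1]

```text
time_s: 30.35
position: [0.5196, 0.0105, 0.4798]
eef_rot: [[-1.0, 0.001, -0.001], [0.001, 1.0, 0.001], [0.001, 0.001, -1.0]]
force: [0.4, -0.7, 0.4]
grip_width: 0.0854
grasp_force: 0.0
```

Call:
jog_arm:
  rows:
    - [17, -48, 0, 0, 0, 0, -1]
    - [17, -48, 0, 0, 0, 0, -1]
    - [17, -48, 0, 0, 0, 0, -1]
    - [17, -48, 0, 0, 0, 0, -1]
    - [17, -45, 0, 0, 0, 0, -1]

```text
time_s: 30.98
position: [0.4344, -0.2265, 0.4795]
eef_rot: [[-1.0, 0.001, -0.001], [0.001, 1.0, 0.002], [0.001, 0.002, -1.0]]
force: [0.2, -0.2, 0.1]
grip_width: 0.0852
grasp_force: 0.0
```

Call:
jog_arm:
  rows:
    - [0, 0, 50, 0, 0, 0, -1]
    - [0, 0, 50, 0, 0, 0, -1]
    - [0, 0, 40, 0, 0, 0, -1]
    - [0, 0, 0, 0, 0, 0, -1]
    - [0, 0, 0, 0, 0, 0, -1]

```text
time_s: 31.6
position: [0.4358, -0.2252, 0.342]
eef_rot: [[-1.0, 0.001, 0.003], [0.001, 1.0, 0.0], [-0.003, 0.0, -1.0]]
force: [-0.8, 0.1, 0.6]
grip_width: 0.0855
grasp_force: 0.0
```

```bash
python3 - <<'E'
from h import *
s=robot.read_state();print(s['position'],s['eef_rot'].round(3).tolist())
snap('wrist','w9')
c=proj('wrist','w9',[[.435,-.23,.028]])[0];print(c);x0,y0=int(max(0,c[0]-60)),int(max(0,c[1]-45));print(x0,y0)
cv2.imwrite('pics/c9.png',cv2.resize(cv2.imread('pics/w9.png')[y0:y0+90,x0:x0+120],None,fx=6,fy=6,interpolation=3))
P=cloud('wrist','w9').reshape(-1,3)
m=(abs(P[:,0]-.435)<.035)&(abs(P[:,1]+.225)<.04)
for lo,hi in((.005,.02),(.02,.045),(.045,.065)):
    Q=P[m&(P[:,2]>lo)&(P[:,2]<hi)];print(len(Q),np.percentile(Q,[2,50,98],axis=0).round(4).tolist() if len(Q)>5 else '')
E
```

```text
[ 0.43583219 -0.22515475  0.34198962] [[-1.0, 0.001, 0.003], [0.001, 1.0, 0.0], [-0.003, 0.0, -1.0]]
[311.72075185 187.10984304]
251 142
418 [[0.414, -0.2471, 0.0051], [0.4447, -0.2298, 0.0081], [0.4534, -0.2108, 0.0195]]
515 [[0.4138, -0.2478, 0.0206], [0.4464, -0.2296, 0.0327], [0.4536, -0.2101, 0.0446]]
737 [[0.413, -0.2511, 0.046], [0.4443, -0.2319, 0.0548], [0.4554, -0.2077, 0.0573]]
```

View pics/c9.png

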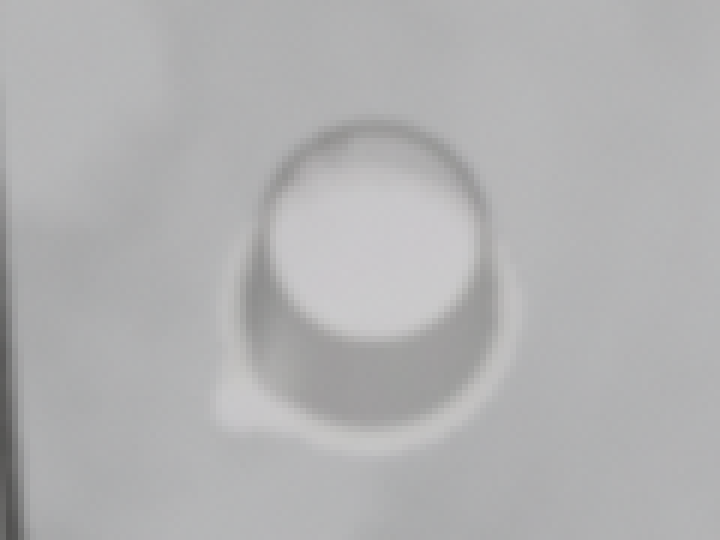

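Beaker wall centre ≈ (0.434,-0.229) (c9 base circle (375,230)); the spout shows at lower-left (240,405), i.e. toward (+x,-y). I'll turn the grip so the pads clear the spout.

```bash
python3 - <<'E'
from h import *
planrv([.4337,-.229,.12],[0,0,.6],4)
E
```

```text
[1.0, -1.0, 17.0] [0.0, 0.0, 0.15]
[1.0, -1.0, 17.0] [0.0, 0.0, 0.15]
[0.0, -1.0, 17.0] [0.0, 0.0, 0.15]
[0.0, -1.0, 17.0] [0.0, 0.0, 0.15]
```

Call:
jog_arm:
  rows:
    - [1, -1, 17, 0, 0, 0.15, -1]
    - [1, -1, 17, 0, 0, 0.15, -1]
    - [0, -1, 17, 0, 0, 0.15, -1]
    - [0, -1, 17, 0, 0, 0.15, -1]
    - [0, 0, 0, 0, 0, 0, -1]

```text
time_s: 32.28
position: [0.433, -0.2287, 0.2738]
eef_rot: [[-0.826, 0.564, 0.002], [0.564, 0.826, 0.0], [-0.002, 0.001, -1.0]]
force: [0.0, 0.1, 0.5]
grip_width: 0.0854
grasp_force: 0.0
```

```bash
python3 - <<'E'
from h import *
s=robot.read_state();print(s['position']+.155*s['eef_rot'][:,2],s['eef_rot'].round(3).tolist())
planrv([.4337,-.229,.028],[0,0,0],3)
E
```

```text
[ 0.43332913 -0.22869012  0.11879428] [[-0.826, 0.564, 0.002], [0.564, 0.826, 0.0], [-0.002, 0.001, -1.0]]
[-0.0, -0.0, 30.0] [0.0, 0.0, 0.0]
[-0.0, -0.0, 30.0] [0.0, 0.0, 0.0]
[-0.0, -0.0, 30.0] [0.0, 0.0, 0.0]
```

Call:
jog_arm:
  rows:
    - [0, 0, 30, 0, 0, 0, -1]
    - [0, 0, 30, 0, 0, 0, -1]
    - [0, 0, 30, 0, 0, 0, -1]
    - [0, 0, 0, 0, 0, 0, -1]
    - [0, 0, 0, 0, 0, 0, -1]

```text
time_s: 32.9
position: [0.4337, -0.229, 0.1849]
eef_rot: [[-0.826, 0.564, 0.004], [0.564, 0.826, -0.001], [-0.004, 0.001, -1.0]]
force: [0.5, 0.6, -0.2]
grip_width: 0.0854
grasp_force: 0.0
```

Call:
jog_arm:
  rows:
    - [0, 0, 0, 0, 0, 0, 1]
    - [0, 0, 0, 0, 0, 0, 1]
    - [0, 0, 0, 0, 0, 0, 1]
    - [0, 0, 0, 0, 0, 0, 1]
    - [0, 0, 0, 0, 0, 0, 1]

```text
time_s: 33.52
position: [0.4331, -0.2287, 0.1841]
eef_rot: [[-0.825, 0.565, 0.003], [0.565, 0.825, -0.0], [-0.003, 0.001, -1.0]]
force: [-0.9, -0.0, 5.6]
grip_width: 0.0401
grasp_force: 60.0
```

```bash
python3 - <<'E'
from h import *
s=robot.read_state();R0=s['eef_rot'];g=s['position']+.155*R0[:,2];print(g,s['force'])
a=g+[0,0,.29];plan(a,R0,6);plan([.50,.02,.32],R0,5,a,R0);plan([.598,.343,.32],R0,6,[.50,.02,.32],R0)
E
```

```text
[ 0.43358092 -0.22879411  0.02908996] [-0.90832601 -0.01128045  5.60808767]
[-0.1, 0.1, -48.3] [0.0, 0.0, 0.0]
[-0.1, 0.1, -48.3] [0.0, 0.0, 0.0]
[-0.1, 0.1, -48.3] [0.0, 0.0, 0.0]
[-0.1, 0.1, -48.3] [0.0, 0.0, 0.0]
[-0.1, 0.1, -48.3] [0.0, 0.0, 0.0]
[-0.1, 0.1, -48.3] [0.0, 0.0, 0.0]
[17.2, 48.6, -0.2] [0.0, 0.0, 0.0]
[17.2, 48.6, -0.2] [0.0, 0.0, 0.0]
[17.2, 48.6, -0.2] [0.0, 0.0, 0.0]
[17.2, 48.6, -0.2] [0.0, 0.0, 0.0]
[17.2, 48.6, -0.2] [0.0, 0.0, 0.0]
[16.9, 53.6, 0.0] [0.0, 0.0, 0.0]
[16.9, 53.6, 0.0] [0.0, 0.0, 0.0]
[16.9, 53.6, 0.0] [0.0, 0.0, 0.0]
[16.9, 53.6, 0.0] [0.0, 0.0, 0.0]
[16.9, 53.6, 0.0] [0.0, 0.0, 0.0]
[16.9, 53.6, 0.0] [0.0, 0.0, 0.0]
```

Call:
jog_arm:
  rows:
    - [0, 0, -20, 0, 0, 0, 1]
    - [0, 0, -50, 0, 0, 0, 1]
    - [0, 0, -55, 0, 0, 0, 1]
    - [0, 0, -55, 0, 0, 0, 1]
    - [0, 0, -55, 0, 0, 0, 1]

```text
time_s: 34.15
position: [0.4321, -0.2284, 0.4203]
eef_rot: [[-0.825, 0.565, 0.002], [0.565, 0.825, 0.0], [-0.002, 0.001, -1.0]]
force: [0.7, 0.4, -1.0]
grip_width: 0.0399
grasp_force: 60.5
```

Call:
jog_arm:
  rows:
    - [0, 0, -55, 0, 0, 0, 1]
    - [17, 49, 0, 0, 0, 0, 1]
    - [17, 49, 0, 0, 0, 0, 1]
    - [17, 49, 0, 0, 0, 0, 1]
    - [17, 49, 0, 0, 0, 0, 1]

```text
time_s: 34.78
position: [0.487, -0.027, 0.4736]
eef_rot: [[-0.825, 0.565, 0.002], [0.565, 0.825, 0.0], [-0.002, 0.002, -1.0]]
force: [0.4, 0.4, -2.0]
grip_width: 0.0398
grasp_force: 60.6
```

Call:
jog_arm:
  rows:
    - [17, 49, 0, 0, 0, 0, 1]
    - [17, 54, 0, 0, 0, 0, 1]
    - [17, 54, 0, 0, 0, 0, 1]
    - [17, 54, 0, 0, 0, 0, 1]
    - [17, 54, 0, 0, 0, 0, 1]

```text
time_s: 35.4
position: [0.5668, 0.2399, 0.4738]
eef_rot: [[-0.825, 0.565, 0.002], [0.565, 0.825, 0.0], [-0.001, 0.001, -1.0]]
force: [0.7, 0.5, -0.5]
grip_width: 0.0397
grasp_force: 60.6
```

Call:
jog_arm:
  rows:
    - [17, 54, 0, 0, 0, 0, 1]
    - [17, 53, 0, 0, 0, 0, 1]
    - [0, 0, 0, 0, 0, 0, 1]
    - [0, 0, 0, 0, 0, 0, 1]

```text
time_s: 35.9
position: [0.5991, 0.3454, 0.4733]
eef_rot: [[-0.825, 0.565, 0.001], [0.565, 0.825, -0.0], [-0.001, 0.0, -1.0]]
force: [-0.1, 0.6, -0.5]
grip_width: 0.0399
grasp_force: 60.8
```

```bash
python3 - <<'E'
from h import *
s=robot.read_state();R0=s['eef_rot'];g=s['position']+.155*R0[:,2];print(g,s['force'],s['grip_width'])
planrv([.5965,.3435,.045],[0,0,0],6)
E
```

```text
[0.59928588 0.34531188 0.31829103] [-0.06458612  0.63595528 -0.5047829 ] 0.03993380425683422
[0.0, -1.0, 46.0] [0.0, 0.0, 0.0]
[0.0, -1.0, 46.0] [0.0, 0.0, 0.0]
[0.0, -1.0, 46.0] [0.0, 0.0, 0.0]
[0.0, -1.0, 46.0] [0.0, 0.0, 0.0]
[0.0, -1.0, 46.0] [0.0, 0.0, 0.0]
[0.0, -1.0, 46.0] [0.0, 0.0, 0.0]
```

Call:
jog_arm:
  rows:
    - [0, -1, 46, 0, 0, 0, 1]
    - [0, -1, 46, 0, 0, 0, 1]
    - [0, -1, 46, 0, 0, 0, 1]
    - [0, 0, 46, 0, 0, 0, 1]
    - [0, 0, 46, 0, 0, 0, 1]

```text
time_s: 36.52
position: [0.5981, 0.3413, 0.2439]
eef_rot: [[-0.824, 0.567, 0.003], [0.567, 0.824, 0.001], [-0.002, 0.003, -1.0]]
force: [0.8, 0.5, -0.4]
grip_width: 0.0402
grasp_force: 60.8
```

Call:
jog_arm:
  rows:
    - [0, 0, 40, 0, 0, 0, 1]
    - [0, 0, 0, 0, 0, 0, 1]
    - [0, 0, 0, 0, 0, 0, 1]

```text
time_s: 36.9
position: [0.5989, 0.3426, 0.2064]
eef_rot: [[-0.824, 0.566, 0.005], [0.566, 0.824, 0.002], [-0.003, 0.004, -1.0]]
force: [-0.2, -0.0, -0.7]
grip_width: 0.0396
grasp_force: 60.8
```

```bash
python3 - <<'E'
from h import *
s=robot.read_state();R0=s['eef_rot'];g=s['position']+.155*R0[:,2];print(g,s['force'],s['grip_width'])
plan([.5965,.3435,.0345],M(0,0)@Ro.from_euler('z',.6).as_matrix(),1)
E
```

```text
[0.5996492  0.34285209 0.05139153] [-0.23852588 -0.04018369 -0.71201527] 0.03957940929478753
[2.5, -0.7, 16.9] [0.004, 0.003, -0.002]
```

Call:
jog_arm:
  rows:
    - [2.5, -0.7, 16, 0.003, 0.003, 0, 1]
    - [0, 0, 0, 0, 0, 0, 1]

```text
time_s: 37.15
position: [0.5956, 0.3441, 0.1883]
eef_rot: [[-0.825, 0.565, -0.001], [0.565, 0.825, 0.0], [0.001, -0.001, -1.0]]
force: [-0.1, -0.1, 0.3]
grip_width: 0.0399
grasp_force: 60.8
```

Call:
jog_arm:
  rows:
    - [0, 0, 1, 0, 0, 0, 1]
    - [0, 0, 0, 0, 0, 0, 1]

```text
time_s: 37.4
position: [0.5956, 0.3442, 0.1882]
eef_rot: [[-0.825, 0.565, -0.001], [0.565, 0.825, -0.0], [0.001, -0.001, -1.0]]
force: [-1.3, -0.7, 6.6]
grip_width: 0.0402
grasp_force: 61.5
```

Call:
jog_arm:
  rows:
    - [0, 0, 1, 0, 0, 0, 1]
    - [0, 0, 0, 0, 0, 0, 1]

```text
time_s: 37.65
position: [0.5956, 0.3441, 0.1881]
eef_rot: [[-0.825, 0.565, -0.001], [0.565, 0.825, -0.0], [0.001, -0.001, -1.0]]
force: [-4.3, -2.0, 12.0]
grip_width: 0.0402
grasp_force: 62.0
```

Contact with the mat; backing off the push, then releasing and looking.

Call:
jog_arm:
  rows:
    - [0, 0, -1.5, 0, 0, 0, 1]
    - [0, 0, 0, 0, 0, 0, 0]
    - [0, 0, 0, 0, 0, 0, -0.4]
    - [0, 0, 0, 0, 0, 0, -0.8]
    - [0, 0, 0, 0, 0, 0, -0.8]

```text
time_s: 38.28
position: [0.5956, 0.344, 0.1871]
eef_rot: [[-0.825, 0.565, -0.002], [0.565, 0.825, -0.0], [0.002, -0.002, -1.0]]
force: [-0.4, 0.5, -0.2]
grip_width: 0.0768
grasp_force: 0.0
```

Call:
jog_arm:
  rows:
    - [0, 0, -30, 0, 0, 0, -0.8]
    - [0, 0, -50, 0, 0, 0, -0.8]
    - [0, 0, -55, 0, 0, 0, -0.8]
    - [0, 0, -55, 0, 0, 0, -0.8]
    - [0, 0, -55, 0, 0, 0, -0.8]

```text
time_s: 38.9
position: [0.5959, 0.344, 0.4342]
eef_rot: [[-0.825, 0.565, -0.002], [0.565, 0.825, -0.0], [0.002, -0.001, -1.0]]
force: [0.4, 0.2, 0.1]
grip_width: 0.0767
grasp_force: 0.0
```

Call:
jog_arm:
  rows:
    - [0, 0, -40, 0, 0, 0, -0.8]
    - [0, 0, 0, 0, 0, 0, -0.8]
    - [0, 0, 0, 0, 0, 0, -0.8]

```text
time_s: 39.28
position: [0.5962, 0.3441, 0.4712]
eef_rot: [[-0.825, 0.565, -0.004], [0.565, 0.825, -0.001], [0.003, -0.003, -1.0]]
force: [0.4, -0.6, -0.3]
grip_width: 0.0767
grasp_force: 0.0
```

```bash
python3 - <<'E'
from ring import *
snap('wrist','wa');snap('side','da');snap('scene','sa')
rings('wa')
P=cloud('wrist','wa').reshape(-1,3)
for c in((.605,.252),(.597,.343)):
  m=(abs(P[:,0]-c[0])<.034)&(abs(P[:,1]-c[1])<.034)
  for lo,hi in((.02,.045),(.05,.07)):
    Q=P[m&(P[:,2]>lo)&(P[:,2]<hi)];print(c,len(Q),np.percentile(Q,[2,50,98],axis=0).round(4).tolist() if len(Q)>5 else '')
A=seatR();L=(cloud('scene','sa').reshape(-1,3)-SEAT)@A
for lo,hi in((.03,.041),(.06,.073)):
    m=(L[:,2]>lo)&(L[:,2]<hi)&(abs(L[:,1])<.045)&(L[:,0]>-.02)&(L[:,0]<.13);Q=L[m];print(lo,len(Q),np.percentile(Q,[2,98],axis=0).round(4).tolist() if len(Q)>9 else '')
c=proj('wrist','wa',[[.6,.3,.03]])[0].astype(int);x=max(0,c[0]-80);y=max(0,c[1]-75)
u=cv2.resize(cv2.imread('pics/wa.png')[y:y+150,x:x+160],(480,450),interpolation=3)
q=cv2.resize(cv2.imread('pics/da.png')[100:325,220:380],(320,450),interpolation=3)
cv2.imwrite('pics/cA.png',np.hstack([u,q]))
E
```

```text
ring 503 [0.6052 0.2524 0.0346]
ring 516 [0.5977 0.3422 0.0347]
(0.605, 0.252) 150 [[0.5938, 0.2477, 0.0205], [0.6011, 0.2616, 0.0381], [0.6182, 0.2651, 0.0442]]
(0.605, 0.252) 237 [[0.5962, 0.242, 0.0511], [0.6063, 0.2529, 0.0594], [0.617, 0.2628, 0.061]]
(0.597, 0.343) 173 [[0.576, 0.3247, 0.0206], [0.6059, 0.3389, 0.0325], [0.6155, 0.3635, 0.0446]]
(0.597, 0.343) 324 [[0.5751, 0.3215, 0.0512], [0.6041, 0.3377, 0.059], [0.6176, 0.3649, 0.0616]]
0.03 233 [[0.0004, -0.0297, 0.0305], [0.1032, 0.0374, 0.0402]]
0.06 246 [[0.0032, -0.0217, 0.0603], [0.0777, 0.022, 0.0691]]
```

View pics/cA.png

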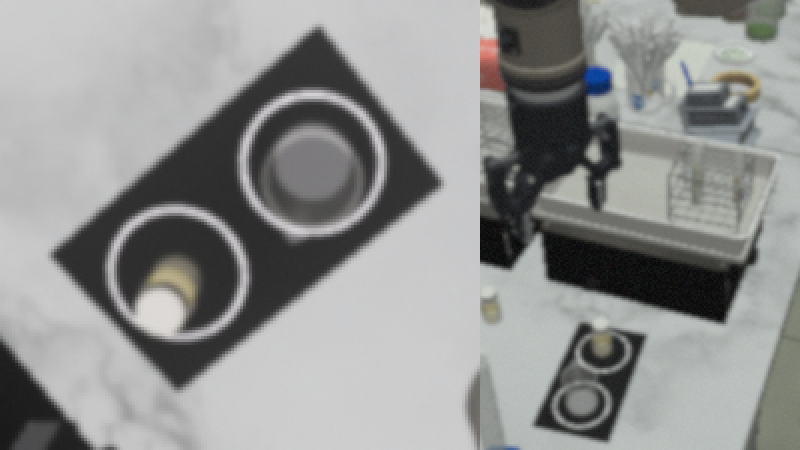

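cA shows the vial upright in the ring nearer the rack, base near (180,270), and the beaker in the other ring, base (310,165). Both origins measure within about 1.5 mm of the ring centres, and the cases on the rack have not moved. Handing in.

```bash
python3 -c "
from cell import workorder
print(workorder.job_done())"
```

```text
the job is handed in; nothing more can be done
None
```

The job is handed in at about 39 s of the 120 s: both slide cases are on the rack, centred and against the backstop, and the vial and beaker stand upright within about 1.5 mm of their ring centres (vial nearer the rack); the verdict wasn't returned.

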